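# Stir the polishing beads, then hold the polisher on burst

### The arm

A 7-joint arm with a two-finger parallel gripper is mounted at the origin on the work surface. World frame = base frame: x ahead of the robot, y to its left, z up, the work surface at z = 0. Lengths are in m, angles in rad, forces in N, time in s.
With the tool pointing down it reaches from about 0.425 to 0.925 m from the base axis. Payload 6.8 kg.
Tool frame: the origin (TCP) lies midway between the tips of the shut fingers; the grasp point (between the pads) lies 19 mm behind it; z points along the fingers, y is the direction in which the jaws open and shut (so a half turn about z gives the same grasp; the last joint's range is limited). The gripper opens to 85 mm and grips with 20 to 120 N. Pads are 22 mm wide; open, the fingers measure 114 mm over their backs; the gripper's body (76 mm by 85 mm) begins 54 mm behind the grasp point. The pads swing forward as they close: fully open they stand 13 mm farther back than shut.
Start: joints at [-1.425, 0.477, 0.022, 1.555, -0.011, 1.109, -0.083], TCP at [0.169, 0.653, 0.231] pointing down, gripper open.
Joint ranges: [-2.96, 2.96], [-0.34, 2.1], [-1.41, 1.46], [0.24, 2.44], [-1.37, 4.51], [0.17, 1.92], [-2.96, 2.96]. Speed limits (rad/s): [2.39, 2.39, 3.14, 3.14, 3.14, 3.14, 3.14].

### API

Orientations are given as a rotation vector (axis times angle).
In Python, from bench import r, imaging gives the robot as it stands.
- The arm moves only by the tool jog_arm, never from a script. Its argument "rows" is a list of rows, each an object with "delta_rot": the turn, a rotation vector about the tool's x, y, z in degrees, a list of three; "xyz": the shift along the tool's x, y, z in cm, a list of three; "fingers": the closure, from 0 (fully open) to 1 (shut). A call has exactly 5 rows; each row is the pose to reach, as a shift and turn from the pose measured when the call began, along the tool's axes at that moment; what a row does not reach only later rows make up. A row lasts 1/12 s, in which the tool goes at most 41.7 mm and 7.16 degrees, less where a joint would pass 70% of its speed; a pose out of reach is approached as far as the arm can. A call with a gripper value outside its range is refused whole. The fingers move at their own pace and stop on an object; "grip_force" is the grip in N (left out, the last holds). Time passes only in rows, so rows that repeat a pose let the fingers close, or fill a call up. It gives the time, the measured TCP pose, the force and the opening at its end, in the units of the state.
- r.get_obs(): the state, without advancing time (a new reading comes with each control period).
- imaging.grab_frame(name): name is "side" or "top" or "wrist"; returns the picture (480x640x3 uint8, blue, green, red); there is no depth.
- imaging.camera_info(name): a dict with "camera_matrix" (3x3 intrinsics, pixels), "k1" (the pictures are not rectified: a ray, as slopes to the right and down, at radius r is drawn at 1 + k1 r^2 times it, then the intrinsics apply), "xyz" and "attitude" of the camera in the world. Camera axes: x right, y down, z forward; pixel columns grow to the right and rows downward; lengths in m; the calibration is good to about 2 mm. A picture is of the moment at which its call begins: read the wrist's pose just before it. camera_info takes no time and is no camera call; for the wrist camera it gives the pose at the moment of the call.
- r.hand_in(): hands the job in, once; it reports no verdict.
Trained networks look in the newest picture that a camera, given by its name, has taken for a name from the list of things; names that differ only in an ending like _2 or _b are one class to them, and where a whole thing is asked for, a point or a joint stands for the part that bears it (a point fixed in the world has none). Each returns a list of dicts, best first, with "conf" (0 to 1); they miss things now and then, are a little off and sometimes report something else, mostly with a low value. They report only what shows in the picture. A call takes as long as a camera call. They do not tell look-alikes from the thing itself.
- imaging.find_in(camera, query): "position" ([column, row] in pixels, amid what is visible of it).
- imaging.cut_out(camera, query): "region" (480x640 bool, what is visible of it) and "position" ([column, row] in pixels, amid what is visible of it).
- imaging.tip_of(camera, query): "position" ([column, row] in pixels: a listed point, or the origin of a listed thing).
The state is a dict: "clock": time; "joints": joint angles; "qvel": joint speeds; "tau": joint torques, N m; "tcp_pos": TCP position; "orientation": TCP orientation; "contact_force": force on the tool from outside, world axes, zero at the start; "moment": the same for the moment, N m; "grip_width": finger opening in m.
Only numpy, scipy, OpenCV 4.12 (cv2) and the standard library are available. Lean on these libraries where they do the work, as an engineer would, in place of code of your own. Each camera call takes 0.05 s, during which the arm holds its last target.

### The job

Take the stirring rod from the tool stand and stir the beads round in the polisher's bowl with it until every bead has been shifted from where it lay by about its own width, keeping them all in the bowl, and hang the rod back upright in its hole in the stand. Then turn the polisher's spring-return dial clockwise past its first two clicks to the third (three dots) and hold it there: finish while still holding the dial on the third click, without letting go. Keep the fingers off the beads and leave the dice, tin, vault, tray and figure base where they are.

Things in the scene. Friction and masses are not known exactly. Their poses are not given: they have to be found in the camera images.
- polisher: Bench vibratory polisher, fixed to the table: dark grey base 300 x 180 mm, its flat top deck 56 mm high, with a round teal bowl on springs at one end and a black bar-shaped dial at the other. Origin: centre of the base's underside at table height; its x axis runs from the dial end to the bowl end (the dial end faces the robot, within about 20 degrees), z up. Bowl centre at x = +62 mm, dial axis at x = -100 mm, both at y = 0.
- bowl_floor (a point): Centre of the bowl's inner floor, 78 mm above the table. The bowl's inner radius is 74 mm at the floor and 76 mm at the rim, wall 4 mm; outer rim radius 85 mm, rim 128 mm above the table. A fixed cone-shaped hub stands in the middle (radius 16 mm at the floor, 9 mm at 34 mm above it) with a thin steel spindle whose top is 133 mm above the table, so the beads lie in a ring-shaped channel about 58 mm wide, mid-radius 45 mm; they roll easily.
- rod: White plastic stirring rod, 156 mm long, with a ribbed red grip. Origin at the centre of its lower tip, z axis along the rod towards the grip. White stem of 12 mm diameter, tapering over its last 8 mm to a blunt 5 mm point; white collar of 30 mm diameter from 100 to 106 mm above the tip; red round grip of 20 mm diameter from 106 to 156 mm. 45 to 75 g. It starts hanging upright by its collar in the round hole of the tool stand; its grip can be taken from above.
- rod_tip (a point): Centre of the rod's lower tip.
- rod_collar (a point): Point on the rod's axis at the underside of its collar, 100 mm above the tip; level with the stand's top when the rod hangs there.
- rod_grip (a point): Point on the rod's axis at the middle of the red grip, 131 mm above the tip.
- stand: Beech tool stand, fixed to the table: a top board 76 mm (its x) by 140 mm (its y) by 12 mm thick, top 110 mm high, on two end boards. Origin under its centre at table height. Three fixed thin brush handles (8 mm) stick up 20 to 24 mm near its two ends, 47 mm along y from the middle.
- stand_hole (a point): Centre of the round 18 mm hole in the middle of the stand's top board, at the height of the board's top; the rod belongs there.
- dial (a joint): Angle of the polisher's dial in rad: 0 at off, growing as it is turned clockwise seen from above. Clicks (detents) at 0.42, 0.84 and 1.26, marked one, two and three dots; end stop at 1.40. A spring always drives it back to 0 over the clicks when let go; turning it takes 0.07 to 0.2 N m (rising and falling over each click), holding it at the third click about 0.13 to 0.2 N m.
- dial_grip (a point): Point on the vertical dial axis, 94 mm above the table, inside the upright bar of the dial: bar 50 mm long, 14 mm wide, its top 106 mm and its foot 67 mm above the table (a round skirt of 26 mm radius lies below it). At dial 0 the bar lies along the polisher's x axis, its white-marked pointer end to -x. Its x axis points along the bar, away from the pointer end.
- vault: Hexagonal walnut dice vault with a closed flap, 104 mm over corners, 34 mm high. A bystander.
- tin: Flat pewter-grey aluminium tin, 66 x 102 x 24 mm. A bystander.
- tray: Stacking tray of three white tiers, 125 x 180 mm, 92 mm high. A bystander.
- die_amber: Amber glass die, 18 mm cube. A bystander.
- die_green: Green glass die, 18 mm cube. A bystander.
- figbase: Blue plastic figure base, disc of 40 mm diameter and 5 mm high. A bystander.
- bead1_center (a point): Centre of polishing bead 1 of 7: white ceramic ball of 20 mm diameter, 13 g, lying loose in the bowl's ring-shaped channel (at the start about 45 mm from its middle, all seven spread round with one wider gap).
- bead2_center (a point): Centre of polishing bead 2 of 7: yellow ceramic ball of 20 mm diameter, 13 g, lying loose in the bowl's ring-shaped channel (at the start about 45 mm from its middle, all seven spread round with one wider gap).
- bead3_center (a point): Centre of polishing bead 3 of 7: orange ceramic ball of 20 mm diameter, 13 g, lying loose in the bowl's ring-shaped channel (at the start about 45 mm from its middle, all seven spread round with one wider gap).
- bead4_center (a point): Centre of polishing bead 4 of 7: white ceramic ball of 20 mm diameter, 13 g, lying loose in the bowl's ring-shaped channel (at the start about 45 mm from its middle, all seven spread round with one wider gap).
- bead5_center (a point): Centre of polishing bead 5 of 7: yellow ceramic ball of 20 mm diameter, 13 g, lying loose in the bowl's ring-shaped channel (at the start about 45 mm from its middle, all seven spread round with one wider gap).
- bead6_center (a point): Centre of polishing bead 6 of 7: orange ceramic ball of 20 mm diameter, 13 g, lying loose in the bowl's ring-shaped channel (at the start about 45 mm from its middle, all seven spread round with one wider gap).
- bead7_center (a point): Centre of polishing bead 7 of 7: white ceramic ball of 20 mm diameter, 13 g, lying loose in the bowl's ring-shaped channel (at the start about 45 mm from its middle, all seven spread round with one wider gap).
Things that resemble listed ones, but are neither listed nor needed, are in the scene too. There is more than one size of the rod; the job needs the smaller. Of the things shaped like the stand, the beech one is meant.

How it is judged:
By the outcome, as a careful person would: the job done as asked, in the order asked, and still so for the second after the job is handed in, while the arm keeps its last pose, push and grip.
It also fails if it takes over 64 s, if anything falls off the work surface, if the arm or the gripper's body presses on something with over 40 N, if the wrist force passes 120 N, or if a joint passes its speed limit or range.

## Working session

There is one attempt and no reset: what is moved stays moved. The work goes in short steps, Python scripts to look and compute and a tool call to move; the robot and the scene stay as the last step left them, time stands still between calls to the robot, and variables do not carry over. Pictures are saved under pics/ and viewed, and the job is handed in when it is done.

Besides the shell and the picture viewer there is one more tool, called after "Call:" in YAML: its name, and indented under it one key for each argument. jog_arm: Moves the arm, as the interface text tells. Its arguments: {"type":"object","properties":{"rows":{"type":"array","items":{"type":"object","properties":{"delta_rot":{"type":"array","items":{"type":"number"}},"xyz":{"type":"array","items":{"type":"number"}},"fingers":{"type":"number"}}}},"grip_force":{"type":"number"}},"required":["rows"]}

```bash
ls -la; mkdir -p pics; python3 - <<'E'
from bench import r, imaging
import cv2,numpy as np
print(r.get_obs())
for n in ("side","top","wrist"):
    im=imaging.grab_frame(n); cv2.imwrite(f"pics/a_{n}.png",im)
    print(n,imaging.camera_info(n))
E
```

```text
total 12
drwxr-xr-x  3 agent agent 4096 Dec  7 02:43 .
drwxr-xr-x 23 root  root  4096 Dec  7 02:43 ..
drwxr-xr-x  2 agent agent 4096 Dec  7 02:43 pics
{'clock': 0.0, 'joints': array([-1.42512626,  0.47777383,  0.02233708,  1.5564523 , -0.0114991 ,
        1.10928952, -0.08307425]), 'qvel': array([ 1.56596093e-03,  5.03938138e-04,  1.39361843e-03,  3.66139573e-04,
       -1.30593902e-03,  5.01456301e-07,  9.99851378e-04]), 'tau': array([-2.08545298e-04, -5.96436203e+01,  1.60744753e+00, -2.81197643e+01,
        1.23624664e-02,  9.05409863e-03, -2.65867413e-06]), 'tcp_pos': array([0.16932721, 0.65280862, 0.23034292]), 'orientation': array([-3.97462039e-01, -3.11625112e+00,  2.81529021e-03]), 'contact_force': array([-0.37387025,  0.03927689,  0.90077643]), 'moment': array([ 0.01078142, -0.02154139,  0.01100831]), 'grip_width': 0.08570389616336174}
side {'camera_matrix': array([[497.76080672,   0.        , 321.35028566],
       [  0.        , 497.76080672, 247.92383552],
       [  0.        ,   0.        ,   1.        ]]), 'k1': -0.0357639452358332, 'xyz': array([ 0.46533651, -0.79318557,  1.07990088]), 'attitude': array([-2.45348206,  0.04437563, -0.0037298 ])}
top {'camera_matrix': array([[536.7583798 ,   0.        , 316.59232946],
       [  0.        , 536.7583798 , 234.90986002],
       [  0.        ,   0.        ,   1.        ]]), 'k1': -0.0787125980450065, 'xyz': array([0.42820511, 0.02699927, 1.25705746]), 'attitude': array([-2.2116325 ,  2.20307122, -0.07863471])}
wrist {'camera_matrix': array([[383.36165846,   0.        , 324.38627709],
       [  0.        , 383.36165846, 238.96368312],
       [  0.        ,   0.        ,   1.        ]]), 'k1': -0.04828071710751732, 'xyz': array([0.09139142, 0.67261019, 0.37194554]), 'attitude': array([2.27370343, 1.75856639, 0.28301941])}
```

View pics/a_top.png

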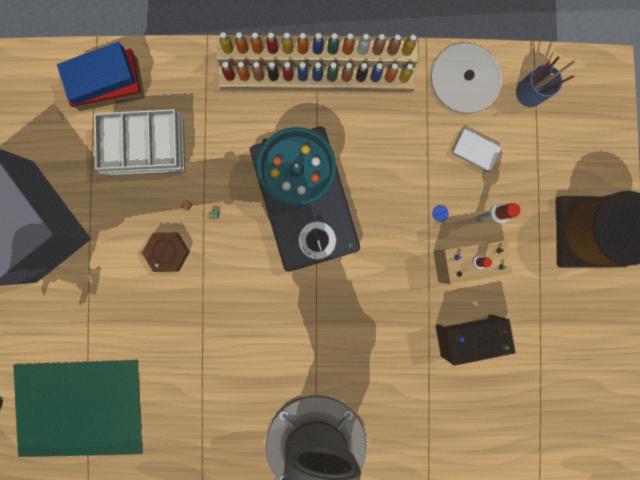

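View pics/a_side.png

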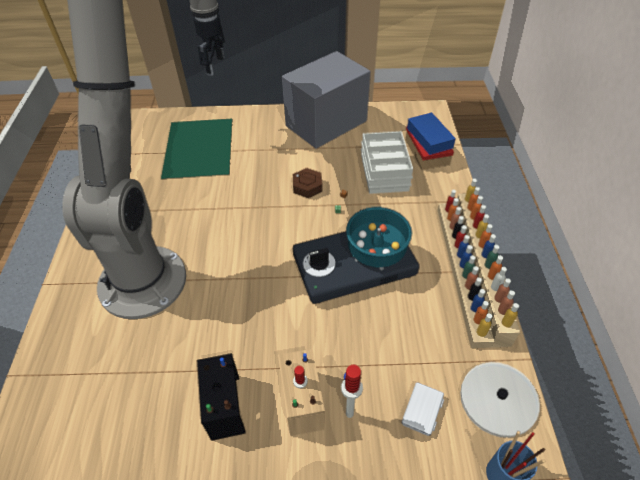

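View pics/a_wrist.png

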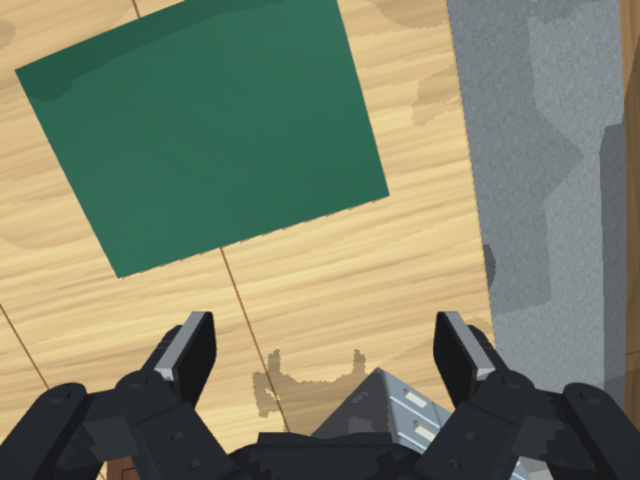

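The top view shows the beech stand at (475,262) with a small red-grip rod at (484,262). A second, bigger rod stands on the table at (505,212), and a black look-alike stand is at (476,340). The polisher is at (305,200), with its bowl at (297,167) and dial at (317,240).

```bash
cat > h.py <<'E'
from bench import r, imaging
import cv2,numpy as np
from scipy.spatial.transform import Rotation as R
from scipy.optimize import least_squares
def cam(n): return imaging.camera_info(n)
def proj(c,P):
    P=np.atleast_2d(P); q=R.from_rotvec(c["attitude"]).inv().apply(P-c["xyz"])
    s=q[:,:2]/q[:,2:]; s=s*(1+c["k1"]*(s**2).sum(1,keepdims=True))
    K=c["camera_matrix"]; return s@K[:2,:2].T+K[:2,2]
def ray(c,uv):
    K=c["camera_matrix"]; d=(np.array(uv,float)-K[:2,2])/np.array([K[0,0],K[1,1]])
    s=d.copy()
    for _ in range(20): s=d/(1+c["k1"]*(s@s))
    v=R.from_rotvec(c["attitude"]).apply(np.r_[s,1]); return c["xyz"],v/np.linalg.norm(v)
def atz(c,uv,z):
    o,v=ray(c,uv); return o+v*(z-o[2])/v[2]
def tri(obs):
    A=np.zeros((3,3));b=np.zeros(3)
    for c,uv in obs:
        o,v=ray(c,uv);M=np.eye(3)-np.outer(v,v);A+=M;b+=M@o
    X=np.linalg.solve(A,b); return X,[proj(c,X)[0]-uv for c,uv in obs]
E
python3 - <<'E'
from h import *
C={n:cam(n) for n in("top","side")}
np.set_printoptions(precision=4,suppress=True)
for q in["rod_tip","rod_collar","rod_grip","stand_hole","stand","bowl_floor","dial_grip","polisher"]+["bead%d_center"%i for i in range(1,2)]:
    for n in("top","side"):
        print(q,n,[(np.round(d["position"],1).tolist(),round(d["conf"],2)) for d in imaging.tip_of(n,q)][:8])
print(r.get_obs()["clock"])
E
python3 - <<'E'
import cv2
a=cv2.imread('pics/a_top.png');b=cv2.imread('pics/a_side.png')
x=cv2.resize(a[190:370,420:560],None,fx=3,fy=3,interpolation=3);y=cv2.resize(b[330:450,180:390],None,fx=3,fy=3,interpolation=3)
cv2.imwrite('pics/b1.png',x);cv2.imwrite('pics/b2.png',y)
cv2.imwrite('pics/b3.png',cv2.resize(a[115:280,240:370],None,fx=3.6,fy=3.6,interpolation=3))
E
```

```text
rod_tip top [([477.2, 214.7], 0.76), ([316.2, 176.2], 0.7)]
rod_tip side [([348.6, 412.9], 0.57)]
rod_collar top [([497.9, 213.1], 0.76), ([477.0, 260.9], 0.48)]
rod_collar side [([350.1, 389.5], 0.79), ([297.9, 377.3], 0.67), ([377.8, 244.7], 0.4)]
rod_grip top [([505.3, 215.0], 0.68), ([481.6, 262.2], 0.46)]
rod_grip side [([353.0, 379.7], 0.98), ([298.3, 375.1], 0.83)]
stand_hole top [([479.9, 341.3], 0.87), ([479.1, 264.3], 0.78)]
stand_hole side [([218.4, 387.4], 0.96), ([299.9, 377.1], 0.87)]
stand top [([461.4, 258.8], 0.66), ([466.4, 334.6], 0.66)]
stand side [([221.1, 408.0], 0.79)]
bowl_floor top [([298.0, 170.5], 0.58)]
bowl_floor side [([375.4, 243.7], 0.68), ([421.2, 412.2], 0.26), ([396.6, 246.1], 0.26)]
dial_grip top [([317.0, 241.0], 0.82)]
dial_grip side [([317.8, 255.1], 0.78)]
polisher top [([305.6, 199.7], 0.84)]
polisher side [([354.9, 266.2], 0.78), ([383.8, 229.4], 0.41)]
bead1_center top [([286.8, 187.8], 0.39)]
bead1_center side [([383.8, 172.0], 0.75), ([359.6, 230.4], 0.58)]
1.05
```

View pics/b1.png

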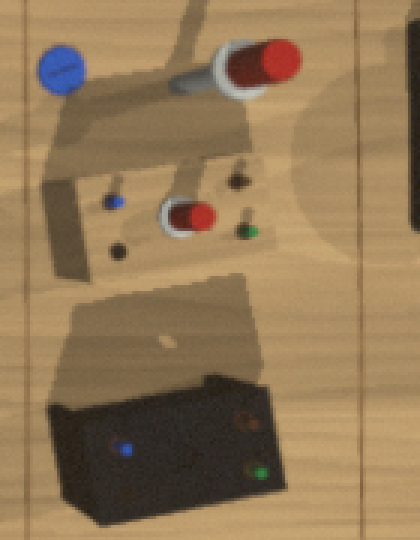

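View pics/b2.png

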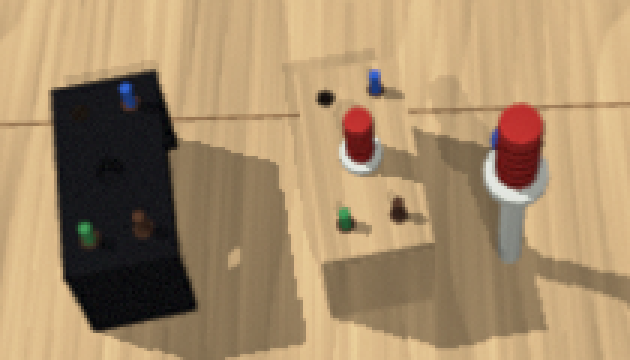

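View pics/b3.png

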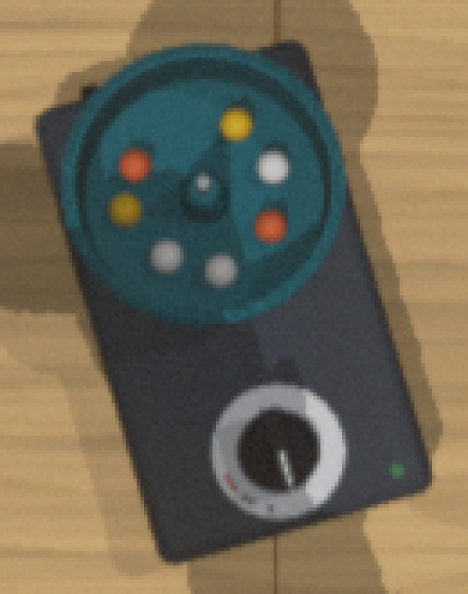

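```bash
python3 - <<'E'
from h import *
np.set_printoptions(precision=4,suppress=True)
T,S=cam("top"),cam("side")
f=lambda u,v,k,o:(u/k+o[0],v/k+o[1])
t3=lambda u,v:f(u,v,3.6,(240,115)); t1=lambda u,v:f(u,v,3,(420,190)); s2=lambda u,v:f(u,v,3,(180,330))
print("grip top",atz(T,t1(203,217),.166),atz(S,s2(358,118),.166),tri([(T,t1(203,217)),(S,s2(358,118))]))
print("collar",atz(T,t1(180,217),.116),atz(S,s2(361,155),.116))
for nm,a,b in (("blue",(118,202),(375,73)),("brown",(238,181),(398,202)),("green",(250,231),(344,214))):
    print(nm,tri([(T,t1(*a)),(S,s2(*b))])[0])
print("board corners top",[atz(T,t1(*p),.11)[:2] for p in((78,180),(262,152),(276,248),(90,283))])
print("bowl",atz(T,t3(204,182.5),.128),"dialplate",atz(T,t3(278.5,451.5),.057), "net dial",tri([(T,(317,241)),(S,(317.8,255.1))]))
print("pol",[atz(T,t3(*p),.056)[:2] for p in((160,562),(436,485),(35,110))])
P=[((283,450),(290,487))]
print("ptr",[atz(T,t3(*p),.106)[:2] for p in P[0]])
print("beads",[(n,atz(T,t3(*p),.088)[:2]) for n,p in dict(y1=(236,125),w1=(273,167),o1=(270,226),w2=(220,269),w3=(166,256),y2=(125,210),o2=(134,166)).items()])
E
```

```text
grip top [ 0.4267 -0.3503  0.166 ] [ 0.4282 -0.3524  0.166 ] (array([ 0.4274, -0.3511,  0.1633]), [array([-0.0202, -0.3263]), array([-0.3389,  0.0236])])
collar [ 0.4266 -0.3506  0.116 ] [ 0.428  -0.3559  0.116 ]
blue [ 0.438  -0.3013  0.1299]
brown [ 0.4526 -0.3922  0.1201]
green [ 0.4167 -0.3999  0.1219]
board corners top [array([ 0.4531, -0.278 ]), array([ 0.4738, -0.4141]), array([ 0.4042, -0.4237]), array([ 0.3792, -0.2863])]
bowl [0.6304 0.0448 0.128 ] dialplate [ 0.4748 -0.0014  0.057 ] net dial (array([0.4731, 0.0001, 0.0855]), [array([-0.0095, -0.3029]), array([-0.2582,  0.0213])])
pol [array([0.406 , 0.0719]), array([ 0.4543, -0.0996]), array([0.6887, 0.1523])]
ptr [array([ 0.4738, -0.0029]), array([ 0.4517, -0.0071])]
beads [('y1', array([0.6733, 0.026 ])), ('w1', array([0.6475, 0.0033])), ('o1', array([0.6111, 0.005 ])), ('w2', array([0.5845, 0.0353])), ('w3', array([0.5923, 0.0682])), ('y2', array([0.6204, 0.0934])), ('o2', array([0.6475, 0.0881]))]
```

```bash
cat >> h.py <<'E'
def pose():
    o=r.get_obs(); return o["tcp_pos"],R.from_rotvec(o["orientation"]),o
def rows(pts,az=None):
    """pts: list of 5 world TCP points; az: list of 5 tool-y azimuths deg (tool kept pointing down)"""
    p,Q,o=pose(); out=[]
    for i,P in enumerate(pts):
        d=Q.inv().apply(np.array(P)-p)*100
        if az is None: rv=np.zeros(3)
        else:
            a=np.deg2rad(az[i]); y=np.array([np.cos(a),np.sin(a),0]); z=np.array([0,0,-1.]); x=np.cross(y,z)
            rv=np.rad2deg((Q.inv()*R.from_matrix(np.c_[x,y,z])).as_rotvec())
        print("xyz",np.round(d,2).tolist(),"rot",np.round(rv,1).tolist())
def st():
    p,Q,o=pose(); y=Q.apply([0,1,0]); 
    print("t",round(o["clock"],2),"tcp",p.round(4),"jaw az",np.rad2deg(np.arctan2(y[1],y[0])).round(2),"z",Q.apply([0,0,1]).round(3),"F",o["contact_force"].round(1),"M",o["moment"].round(2),"w",round(o["grip_width"],4)); print("q",o["joints"].round(2))
def lin(a,b,n=5):
    a,b=np.array(a,float),np.array(b,float); return [a+(b-a)*(i+1)/n for i in range(n)]
E
python3 - <<'E'
from h import *
np.set_printoptions(precision=4,suppress=True)
T,S=cam("top"),cam("side")
f=lambda u,v,k,o:(u/k+o[0],v/k+o[1])
t1=lambda u,v:f(u,v,3,(420,190)); s2=lambda u,v:f(u,v,3,(180,330))
print("big rod top",tri([(T,t1(281,60)),(S,s2(522,124))]), "collar",tri([(T,t1(240,68)),(S,s2(515,172))])[0],"tip",atz(T,t1(172,84),.0))
print("box corner",tri([(T,(90,240)),(S,(285,77))]),tri([(T,(35,283)),(S,(288,77))])[0])
st()
p=pose()[0]
rows(lin(p,[.25,.45,.33]),[75.5]*5)
E
```

```text
big rod top (array([ 0.5311, -0.3859,  0.2192]), [array([-0.0029, -0.4554]), array([-0.4819,  0.0467])]) collar [ 0.5311 -0.3852  0.146 ] tip [ 0.5319 -0.3837  0.    ]
box corner (array([0.4321, 0.3825, 0.3642]), [array([ 1.9298, 17.7843]), array([11.2679, -1.736 ])]) [0.3943 0.5267 0.2716]
t 1.05 tcp [0.1695 0.6534 0.2313] jaw az 75.46 z [-0.  0. -1.] F [ 1.  -0.2 -0.6] M [-0.   -0.03 -0.02] w 0.0854
q [-1.43  0.48  0.02  1.56 -0.01  1.11 -0.08]
xyz [-2.58, -3.53, -1.97] rot [-0.0, -0.0, -0.0]
xyz [-5.16, -7.07, -3.95] rot [-0.0, -0.0, -0.0]
xyz [-7.74, -10.6, -5.92] rot [-0.0, -0.0, -0.0]
xyz [-10.32, -14.13, -7.9] rot [-0.0, -0.0, -0.0]
xyz [-12.9, -17.66, -9.87] rot [-0.0, -0.0, -0.0]
```

```bash
python3 - <<'E'
from h import *
p=pose()[0]
rows(lin(p,[.19,.48,.33]),[75.5]*5)
E
```

```text
xyz [-1.27, -3.25, -1.97] rot [-0.0, -0.0, -0.0]
xyz [-2.54, -6.51, -3.95] rot [-0.0, -0.0, -0.0]
xyz [-3.8, -9.76, -5.92] rot [-0.0, -0.0, -0.0]
xyz [-5.07, -13.01, -7.89] rot [-0.0, -0.0, -0.0]
xyz [-6.34, -16.27, -9.87] rot [-0.0, -0.0, -0.0]
```

Call:
jog_arm:
  rows:
    - {"xyz": [-1.3,-3.2,-2],"delta_rot": [0,0,0],"fingers": 0.3}
    - {"xyz": [-2.5,-6.5,-4],"delta_rot": [0,0,0],"fingers": 0.3}
    - {"xyz": [-3.8,-9.8,-6],"delta_rot": [0,0,0],"fingers": 0.3}
    - {"xyz": [-5,-13,-8],"delta_rot": [0,0,0],"fingers": 0.3}
    - {"xyz": [-6.3,-16.3,-10],"delta_rot": [0,0,0],"fingers": 0.3}

```text
clock: 1.47
tcp_pos: [0.1895, 0.4782, 0.3321]
orientation: [-0.397, -3.116, -0.0]
contact_force: [-0.2, 0.1, 0.9]
grip_width: 0.0596
```

```bash
python3 - <<'E'
from h import *
st();p=pose()[0]
rows(lin(p,[.33,.34,.31]),[68.5,61.5,54.5,47.5,40.5])
E
```

```text
t 1.47 tcp [0.1895 0.4782 0.3321] jaw az 75.47 z [-0.  0. -1.] F [-0.2  0.1  0.9] M [ 0.03 -0.03  0.02] w 0.0596
q [-1.35  0.12  0.04  1.81 -0.01  1.21  0.01]
xyz [-3.41, -1.97, 0.44] rot [0.0, -0.0, 7.0]
xyz [-6.83, -3.94, 0.88] rot [0.0, -0.0, 14.0]
xyz [-10.24, -5.91, 1.32] rot [0.0, -0.0, 21.0]
xyz [-13.65, -7.88, 1.76] rot [0.0, -0.0, 28.0]
xyz [-17.07, -9.85, 2.2] rot [0.0, -0.0, 35.0]
```

Call:
jog_arm:
  rows:
    - {"xyz": [-3.4,-2,0.4],"delta_rot": [0,0,7],"fingers": 0.3}
    - {"xyz": [-6.8,-3.9,0.9],"delta_rot": [0,0,14],"fingers": 0.3}
    - {"xyz": [-10.2,-5.9,1.3],"delta_rot": [0,0,21],"fingers": 0.3}
    - {"xyz": [-13.7,-7.9,1.8],"delta_rot": [0,0,28],"fingers": 0.3}
    - {"xyz": [-17,-9.9,2.2],"delta_rot": [0,0,35],"fingers": 0.3}

```text
clock: 1.88
tcp_pos: [0.3305, 0.3379, 0.3102]
orientation: [-1.325, -2.849, -0.002]
contact_force: [0.1, 0.3, 1.0]
grip_width: 0.0597
```

```bash
python3 - <<'E'
from h import *
st();p=pose()[0]
rows(lin(p,[.45,.17,.30]),[34,28,21.5,15,9])
E
```

```text
t 1.88 tcp [0.3305 0.3379 0.3102] jaw az 40.11 z [ 0.     0.001 -1.   ] F [0.1 0.3 1. ] M [ 0.01 -0.01 -0.01] w 0.0597
q [-1.15  0.06  0.24  1.93 -0.01  1.15 -0.21]
xyz [-4.11, -0.34, 0.2] rot [0.1, -0.0, 6.1]
xyz [-8.22, -0.67, 0.4] rot [0.1, -0.0, 12.1]
xyz [-12.33, -1.01, 0.61] rot [0.1, -0.0, 18.6]
xyz [-16.44, -1.34, 0.81] rot [0.1, -0.0, 25.1]
xyz [-20.54, -1.68, 1.01] rot [0.1, -0.0, 31.1]
```

Call:
jog_arm:
  rows:
    - {"xyz": [-4.1,-0.3,0.2],"delta_rot": [0,0,6],"fingers": 0.3}
    - {"xyz": [-8.2,-0.7,0.4],"delta_rot": [0,0,12],"fingers": 0.3}
    - {"xyz": [-12.3,-1,0.6],"delta_rot": [0,0,18.5],"fingers": 0.3}
    - {"xyz": [-16.4,-1.3,0.8],"delta_rot": [0,0,25],"fingers": 0.3}
    - {"xyz": [-20.5,-1.7,1],"delta_rot": [0,0,31],"fingers": 0.3}

```text
clock: 2.3
tcp_pos: [0.4505, 0.1684, 0.3005]
orientation: [-2.044, -2.385, -0.004]
contact_force: [0.7, 1.4, 0.3]
grip_width: 0.0598
```

```bash
python3 - <<'E'
from h import *
st();p=pose()[0]
rows(lin(p,[.45,-.03,.30]),[9]*5)
E
```

```text
t 2.3 tcp [0.4505 0.1684 0.3005] jaw az 8.8 z [ 0.001  0.002 -1.   ] F [0.7 1.4 0.3] M [ 0.04 -0.08  0.06] w 0.0598
q [-0.92  0.08  0.46  1.94 -0.04  1.13 -0.29]
xyz [-3.92, -0.62, 0.0] rot [0.1, -0.1, -0.2]
xyz [-7.84, -1.23, 0.0] rot [0.1, -0.1, -0.2]
xyz [-11.76, -1.85, 0.0] rot [0.1, -0.1, -0.2]
xyz [-15.68, -2.46, 0.0] rot [0.1, -0.1, -0.2]
xyz [-19.6, -3.08, 0.01] rot [0.1, -0.1, -0.2]
```

Call:
jog_arm:
  rows:
    - {"xyz": [-3.9,-0.6,0],"delta_rot": [0,0,0],"fingers": 0.3}
    - {"xyz": [-7.8,-1.2,0],"delta_rot": [0,0,0],"fingers": 0.3}
    - {"xyz": [-11.8,-1.8,0],"delta_rot": [0,0,0],"fingers": 0.3}
    - {"xyz": [-15.7,-2.5,0],"delta_rot": [0,0,0],"fingers": 0.3}
    - {"xyz": [-19.6,-3.1,0],"delta_rot": [0,0,0],"fingers": 0.3}

```text
clock: 2.72
tcp_pos: [0.4493, -0.0321, 0.3003]
orientation: [-2.045, -2.385, -0.005]
contact_force: [0.1, -0.3, -0.7]
grip_width: 0.0597
```

```bash
python3 - <<'E'
from h import *
st();p=pose()[0]
rows(lin(p,[.43,-.22,.29]),[9]*5)
E
```

```text
t 2.72 tcp [ 0.4493 -0.0321  0.3003] jaw az 8.79 z [ 0.002  0.003 -1.   ] F [ 0.1 -0.3 -0.7] M [-0.04 -0.05  0.01] w 0.0597
q [-0.7   0.    0.65  2.01 -0.    1.13  0.1 ]
xyz [-3.66, -0.96, 0.2] rot [0.1, -0.1, -0.2]
xyz [-7.31, -1.91, 0.39] rot [0.1, -0.1, -0.2]
xyz [-10.97, -2.87, 0.59] rot [0.1, -0.1, -0.2]
xyz [-14.62, -3.83, 0.78] rot [0.1, -0.1, -0.2]
xyz [-18.28, -4.78, 0.98] rot [0.1, -0.1, -0.2]
```

Call:
jog_arm:
  rows:
    - {"xyz": [-3.7,-1,0.2],"delta_rot": [0,0,0],"fingers": 0.3}
    - {"xyz": [-7.3,-1.9,0.4],"delta_rot": [0,0,0],"fingers": 0.3}
    - {"xyz": [-11,-2.9,0.6],"delta_rot": [0,0,0],"fingers": 0.3}
    - {"xyz": [-14.6,-3.8,0.8],"delta_rot": [0,0,0],"fingers": 0.3}
    - {"xyz": [-18.3,-4.8,1],"delta_rot": [0,0,0],"fingers": 0.3}

```text
clock: 3.13
tcp_pos: [0.4295, -0.2219, 0.2901]
orientation: [2.044, 2.385, 0.008]
contact_force: [1.4, -0.2, -0.2]
grip_width: 0.0597
```

```bash
python3 - <<'E'
from h import *
st();p=pose()[0]
rows(lin(p,[.427,-.351,.26]),[9]*5)
E
```

```text
t 3.13 tcp [ 0.4295 -0.2219  0.2901] jaw az 8.82 z [ 0.004  0.003 -1.   ] F [ 1.4 -0.2 -0.2] M [ 0.02 -0.04  0.06] w 0.0597
q [-0.44  0.1   0.87  1.97 -0.09  1.11  0.62]
xyz [-2.55, -0.45, 0.59] rot [0.2, -0.2, -0.2]
xyz [-5.09, -0.9, 1.19] rot [0.2, -0.2, -0.2]
xyz [-7.64, -1.34, 1.78] rot [0.2, -0.2, -0.2]
xyz [-10.19, -1.79, 2.37] rot [0.2, -0.2, -0.2]
xyz [-12.73, -2.24, 2.97] rot [0.2, -0.2, -0.2]
```

Call:
jog_arm:
  rows:
    - {"xyz": [-2.5,-0.4,0.6],"delta_rot": [0,0,0],"fingers": 0.3}
    - {"xyz": [-5.1,-0.9,1.2],"delta_rot": [0.2,-0.2,0],"fingers": 0.3}
    - {"xyz": [-7.6,-1.3,1.8],"delta_rot": [0.2,-0.2,0],"fingers": 0.3}
    - {"xyz": [-10.2,-1.8,2.4],"delta_rot": [0.2,-0.2,0],"fingers": 0.3}
    - {"xyz": [-12.7,-2.2,3],"delta_rot": [0.2,-0.2,0],"fingers": 0.3}

```text
clock: 3.55
tcp_pos: [0.4272, -0.352, 0.2594]
orientation: [2.043, 2.385, 0.0]
contact_force: [0.1, 0.5, 0.5]
grip_width: 0.0598
```

```bash
python3 - <<'E'
from h import *
st()
c=cam("wrist");im=imaging.grab_frame("wrist");cv2.imwrite("pics/c_wrist.png",im)
print(c["xyz"],proj(c,[[.427,-.351,.166],[.427,-.351,.116]]))
for q in("rod_grip","rod_collar","stand_hole"): print(q,[(np.round(d["position"],1).tolist(),round(d["conf"],2)) for d in imaging.tip_of("wrist",q)])
E
```

```text
t 3.55 tcp [ 0.4272 -0.352   0.2594] jaw az 8.84 z [ 0.001 -0.001 -1.   ] F [0.1 0.5 0.5] M [-0.   -0.04 -0.01] w 0.0598
q [-0.12  0.33  0.89  1.86 -0.29  1.08  1.03]
[ 0.41483732 -0.27287505  0.40072481] [[323.93568005 240.87180124]
 [323.91296191 220.14187364]]
rod_grip [([326.1, 230.0], 0.94), ([481.7, 334.1], 0.84)]
rod_collar [([454.9, 301.6], 0.71), ([322.8, 215.3], 0.68)]
stand_hole [([104.1, 195.2], 0.65)]
```

View pics/c_wrist.png

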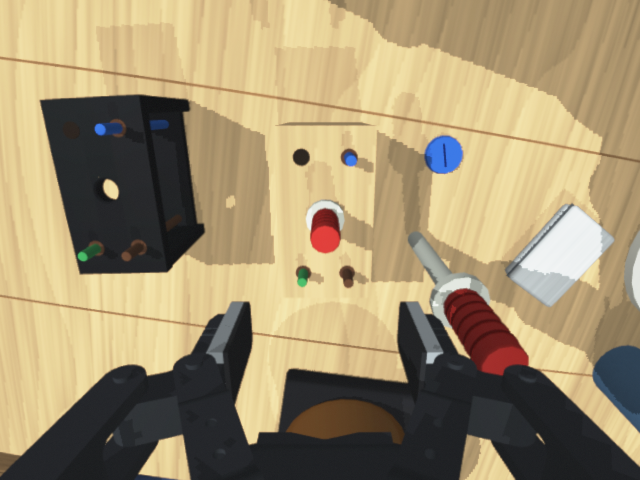

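The enlarged wrist view settles which is which. The small rod (red grip at (325,232)) hangs in the beech stand at (325,210) and is the one I need. The bigger rod at (480,320) and the black stand at (110,190) are look-alikes. The grip is where I predicted it, to within about 2 px, so I'm going down.

Call:
jog_arm:
  rows:
    - {"xyz": [0.1,0.1,3.5],"delta_rot": [0,0,0],"fingers": 0.3}
    - {"xyz": [0.1,0.1,7],"delta_rot": [0,0,0],"fingers": 0.3}
    - {"xyz": [0.1,0.1,10.5],"delta_rot": [0,0,0],"fingers": 0.3}
    - {"xyz": [0.1,0.1,12.7],"delta_rot": [0,0,0],"fingers": 0.3}
    - {"xyz": [0.1,0.1,13.7],"delta_rot": [0,0,0],"fingers": 0.3}

```text
clock: 4.17
tcp_pos: [0.4272, -0.3469, 0.1199]
orientation: [-2.04, -2.383, 0.0]
contact_force: [-0.8, 0.6, 0.8]
grip_width: 0.0597
```

```bash
python3 - <<'E'
from h import *
st()
im=imaging.grab_frame("wrist");cv2.imwrite("pics/d_wrist.png",im)
E
```

```text
t 4.17 tcp [ 0.4272 -0.3469  0.1199] jaw az 8.86 z [-0.003  0.003 -1.   ] F [-0.8  0.6  0.8] M [ 0.03  0.03 -0.01] w 0.0597
q [ 0.    0.51  0.75  1.99 -0.47  0.82  1.17]
```

View pics/d_wrist.png

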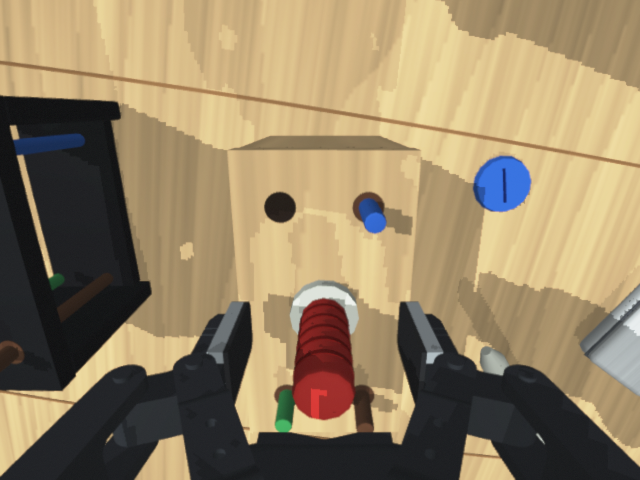

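```bash
python3 - <<'E'
from h import *
st();rows([[.4277,-.351,.122]]*5,[8.9]*5)
E
```

```text
t 4.22 tcp [ 0.4271 -0.3472  0.1197] jaw az 8.85 z [-0.004  0.003 -1.   ] F [-0.6  0.4 -1. ] M [ 0.05  0.01 -0.01] w 0.0597
q [ 0.    0.51  0.75  1.99 -0.47  0.82  1.17]
xyz [-0.38, 0.0, -0.23] rot [-0.2, -0.2, -0.0]
xyz [-0.38, 0.0, -0.23] rot [-0.2, -0.2, -0.0]
xyz [-0.38, 0.0, -0.23] rot [-0.2, -0.2, -0.0]
xyz [-0.38, 0.0, -0.23] rot [-0.2, -0.2, -0.0]
xyz [-0.38, 0.0, -0.23] rot [-0.2, -0.2, -0.0]
```

Call:
jog_arm:
  rows:
    - {"xyz": [-0.4,0,-0.2],"delta_rot": [-0.2,-0.2,0],"fingers": 0.3}
    - {"xyz": [-0.4,0,-0.2],"delta_rot": [-0.2,-0.2,0],"fingers": 0.4}
    - {"xyz": [-0.4,0,-0.2],"delta_rot": [-0.2,-0.2,0],"fingers": 0.6}
    - {"xyz": [-0.4,0,-0.2],"delta_rot": [-0.2,-0.2,0],"fingers": 0.9}
    - {"xyz": [-0.4,0,-0.2],"delta_rot": [-0.2,-0.2,0],"fingers": 1}
  grip_force: 60

```text
clock: 4.63
tcp_pos: [0.4285, -0.3516, 0.123]
orientation: [2.041, 2.384, 0.001]
contact_force: [-1.1, 2.1, 7.8]
grip_width: 0.0189
```

Call:
jog_arm:
  rows:
    - {"xyz": [0,0,0],"delta_rot": [0,0,0],"fingers": 1}
    - {"xyz": [0,0,0],"delta_rot": [0,0,0],"fingers": 1}
    - {"xyz": [0,0,0],"delta_rot": [0,0,0],"fingers": 1}
    - {"xyz": [0,0,0],"delta_rot": [0,0,0],"fingers": 1}
    - {"xyz": [0,0,0],"delta_rot": [0,0,0],"fingers": 1}
  grip_force: 60

```text
clock: 5.05
tcp_pos: [0.4285, -0.3515, 0.1231]
orientation: [2.042, 2.384, 0.001]
contact_force: [0.4, 0.3, 2.3]
grip_width: 0.0185
```

```bash
python3 - <<'E'
from h import *
st()
im=imaging.grab_frame("wrist");cv2.imwrite("pics/e_wrist.png",im)
p=pose()[0];rows(lin(p,p+[0,0,.15]),[8.9]*5)
E
```

```text
t 5.05 tcp [ 0.4285 -0.3515  0.1231] jaw az 8.86 z [ 0.003 -0.001 -1.   ] F [0.4 0.3 2.3] M [ 0.17  0.09 -0.05] w 0.0185
q [ 0.    0.51  0.75  1.98 -0.47  0.82  1.18]
xyz [-0.0, 0.01, -3.0] rot [0.1, 0.1, -0.0]
xyz [-0.01, 0.01, -6.0] rot [0.1, 0.1, -0.0]
xyz [-0.01, 0.02, -9.0] rot [0.1, 0.1, -0.0]
xyz [-0.02, 0.03, -12.0] rot [0.1, 0.1, -0.0]
xyz [-0.02, 0.04, -15.0] rot [0.1, 0.1, -0.0]
```

View pics/e_wrist.png

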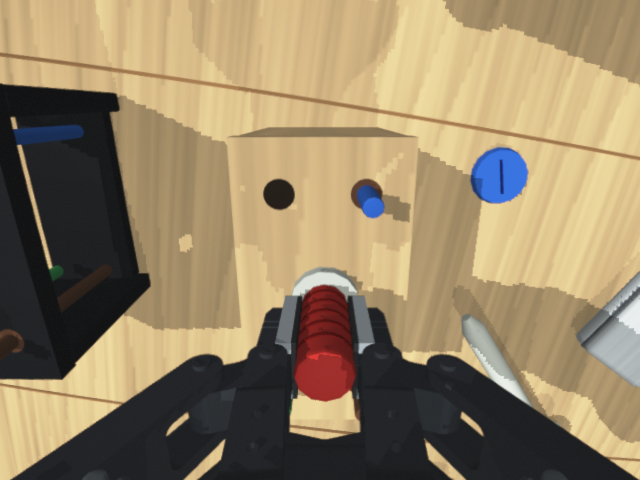

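The rod is held squarely by its grip, and the fingers are clear of the brushes. Next I lift it straight up.

Call:
jog_arm:
  rows:
    - {"xyz": [0,0,-1],"delta_rot": [0,0,0],"fingers": 1}
    - {"xyz": [0,0,-2.5],"delta_rot": [0,0,0],"fingers": 1}
    - {"xyz": [0,0,-4.5],"delta_rot": [0,0,0],"fingers": 1}
    - {"xyz": [0,0,-6.5],"delta_rot": [0,0,0],"fingers": 1}
    - {"xyz": [0,0,-8.5],"delta_rot": [0,0,0],"fingers": 1}

```text
clock: 5.52
tcp_pos: [0.4279, -0.3516, 0.2094]
orientation: [2.042, 2.384, 0.001]
contact_force: [1.3, 0.2, -0.8]
grip_width: 0.0188
```

Call:
jog_arm:
  rows:
    - {"xyz": [0,0,-2],"delta_rot": [0,0,0],"fingers": 1}
    - {"xyz": [0,0,-4],"delta_rot": [0,0,0],"fingers": 1}
    - {"xyz": [0,0,-6],"delta_rot": [0,0,0],"fingers": 1}
    - {"xyz": [0,0,-8],"delta_rot": [0,0,0],"fingers": 1}
    - {"xyz": [0,0,-9],"delta_rot": [0,0,0],"fingers": 1}

```text
clock: 5.93
tcp_pos: [0.4279, -0.3524, 0.3021]
orientation: [2.041, 2.381, 0.002]
contact_force: [0.2, -0.6, 0.0]
grip_width: 0.0187
```

```bash
python3 - <<'E'
from h import *
st()
c=cam("side");im=imaging.grab_frame("side");cv2.imwrite("pics/f_side.png",im[150:450,150:450].repeat(2,0).repeat(2,1))
p=pose()[0]
tip=p-[0,0,.113]
print(proj(c,[tip,tip+[0,0,.156]]))
rows(lin(p,[.47,-.20,.29]),[8.9]*5)
E
```

```text
t 5.93 tcp [ 0.4279 -0.3524  0.3021] jaw az 8.79 z [ 0.005 -0.003 -1.   ] F [ 0.2 -0.6  0. ] M [-0.03 -0.02  0.03] w 0.0187
q [-0.16  0.29  0.92  1.81 -0.25  1.16  0.99]
[[298.96089703 364.06129307]
 [294.93666543 322.5559227 ]]
xyz [2.89, 1.29, 0.25] rot [0.3, 0.2, -0.1]
xyz [5.79, 2.57, 0.51] rot [0.3, 0.2, -0.1]
xyz [8.68, 3.86, 0.76] rot [0.3, 0.2, -0.1]
xyz [11.58, 5.15, 1.02] rot [0.3, 0.2, -0.1]
xyz [14.47, 6.43, 1.27] rot [0.3, 0.2, -0.1]
```

View pics/f_side.png

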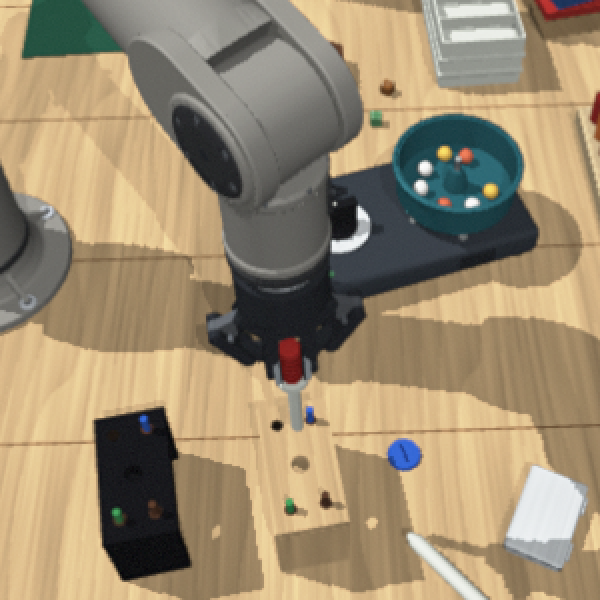

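The side view shows the rod hanging straight in the gripper. However, the big look-alike rod now lies on its side near (360,420); my descent probably tipped it. I'll check where it ended up.

```bash
python3 - <<'E'
from h import *
im=imaging.grab_frame("side");cv2.imwrite("pics/g_side.png",im)
im=imaging.grab_frame("top");cv2.imwrite("pics/g_top.png",im)
E
```

```text
(no output)
```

View pics/g_side.png

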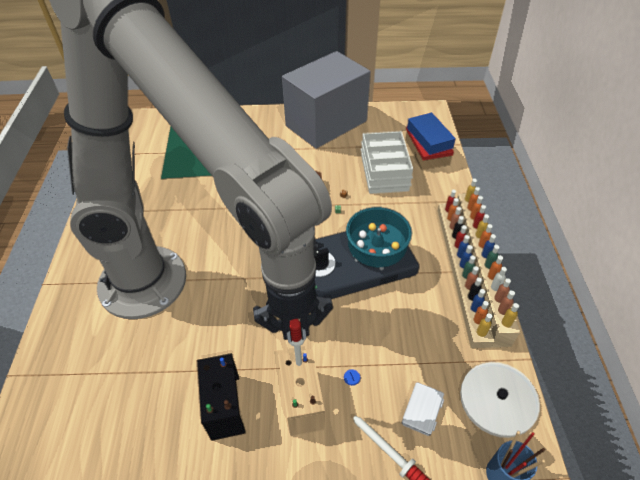

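View pics/g_top.png

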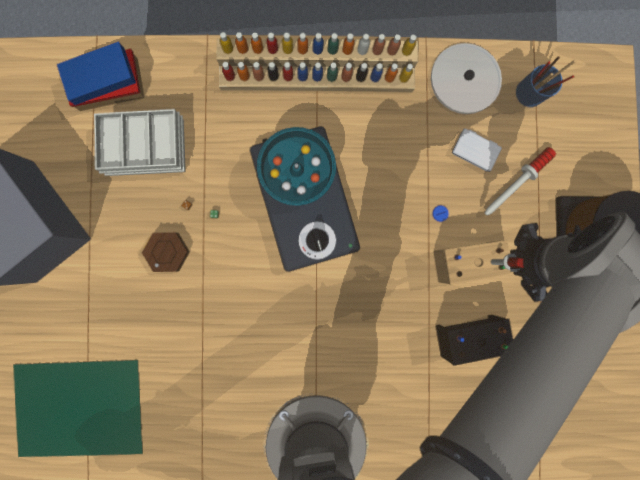

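The big rod came to rest on the table at about (520,180) in the top view, well inside the edges. The tin (477,149), figure base (440,213) and the other listed things are where they were. I carry on to the bowl.

```bash
python3 - <<'E'
from h import *
p=pose()[0]
st()
rows(lin(p,[.525,-.18,.29]),[8.9]*5)
E
```

```text
t 6.08 tcp [ 0.4278 -0.3515  0.2997] jaw az 8.83 z [ 0.003 -0.001 -1.   ] F [-0.4  0.6 -0.9] M [-0.05  0.06 -0.06] w 0.0186
q [-0.16  0.29  0.92  1.81 -0.25  1.16  0.99]
xyz [3.09, 2.45, 0.2] rot [0.2, 0.1, -0.1]
xyz [6.18, 4.9, 0.39] rot [0.2, 0.1, -0.1]
xyz [9.28, 7.34, 0.59] rot [0.2, 0.1, -0.1]
xyz [12.37, 9.79, 0.78] rot [0.2, 0.1, -0.1]
xyz [15.46, 12.24, 0.98] rot [0.2, 0.1, -0.1]
```

Call:
jog_arm:
  rows:
    - {"xyz": [2.5,2,0.2],"delta_rot": [0,0,0],"fingers": 1}
    - {"xyz": [5.7,4.5,0.4],"delta_rot": [0.2,0.1,0],"fingers": 1}
    - {"xyz": [9,7.1,0.6],"delta_rot": [0.2,0.1,0],"fingers": 1}
    - {"xyz": [12.3,9.7,0.8],"delta_rot": [0.2,0.1,0],"fingers": 1}
    - {"xyz": [15.5,12.2,1],"delta_rot": [0.2,0.1,0],"fingers": 1}

```text
clock: 6.5
tcp_pos: [0.5244, -0.1775, 0.2882]
orientation: [-2.043, -2.384, 0.002]
contact_force: [1.5, -0.7, -1.0]
grip_width: 0.0188
```

```bash
python3 - <<'E'
from h import *
p=pose()[0]
st()
rows(lin(p,[.62,-.02,.29]),[8.9]*5)
E
```

```text
t 6.5 tcp [ 0.5244 -0.1775  0.2882] jaw az 8.81 z [-0.003  0.001 -1.   ] F [ 1.5 -0.7 -1. ] M [-0.06 -0.06 -0.01] w 0.0188
q [-0.47  0.29  0.86  1.82 -0.24  1.14  0.62]
xyz [2.82, 2.37, -0.04] rot [-0.1, -0.1, -0.1]
xyz [5.64, 4.74, -0.08] rot [-0.1, -0.1, -0.1]
xyz [8.46, 7.12, -0.12] rot [-0.1, -0.1, -0.1]
xyz [11.28, 9.49, -0.16] rot [-0.1, -0.1, -0.1]
xyz [14.1, 11.86, -0.19] rot [-0.1, -0.1, -0.1]
```

Call:
jog_arm:
  rows:
    - {"xyz": [2.8,2.4,0],"delta_rot": [0,0,0],"fingers": 1}
    - {"xyz": [5.6,4.7,0],"delta_rot": [0,0,0],"fingers": 1}
    - {"xyz": [8.5,7.1,0],"delta_rot": [0,0,0],"fingers": 1}
    - {"xyz": [11.3,9.5,0],"delta_rot": [0,0,0],"fingers": 1}
    - {"xyz": [14.1,11.9,0],"delta_rot": [0,0,0],"fingers": 1}

```text
clock: 6.92
tcp_pos: [0.6202, -0.0179, 0.2861]
orientation: [-2.041, -2.382, 0.005]
contact_force: [0.5, -0.7, -0.6]
grip_width: 0.0187
```

```bash
python3 - <<'E'
from h import *
p=pose()[0]
st()
rows(lin(p,[.672,.062,.28]),[8.9]*5)
E
```

```text
t 6.92 tcp [ 0.6202 -0.0179  0.2861] jaw az 8.82 z [-0.006  0.    -1.   ] F [ 0.5 -0.7 -0.6] M [-0.03 -0.09  0.  ] w 0.0187
q [-0.64  0.43  0.79  1.66 -0.32  1.19  0.38]
xyz [1.42, 1.27, 0.12] rot [-0.3, -0.1, -0.1]
xyz [2.84, 2.54, 0.23] rot [-0.3, -0.1, -0.1]
xyz [4.26, 3.81, 0.35] rot [-0.3, -0.1, -0.1]
xyz [5.68, 5.08, 0.47] rot [-0.3, -0.1, -0.1]
xyz [7.1, 6.35, 0.58] rot [-0.3, -0.1, -0.1]
```

Call:
jog_arm:
  rows:
    - {"xyz": [2,1.8,0.1],"delta_rot": [-0.3,-0.1,0],"fingers": 1}
    - {"xyz": [4,3.6,0.3],"delta_rot": [-0.3,-0.1,0],"fingers": 1}
    - {"xyz": [6,5.4,0.4],"delta_rot": [-0.3,-0.1,0],"fingers": 1}
    - {"xyz": [7.1,6.3,0.5],"delta_rot": [-0.3,-0.1,0],"fingers": 1}
    - {"xyz": [7.1,6.3,0.6],"delta_rot": [-0.3,-0.1,0],"fingers": 1}

```text
clock: 7.33
tcp_pos: [0.6719, 0.0663, 0.2772]
orientation: [-2.036, -2.39, 0.003]
contact_force: [0.9, 0.8, -1.7]
grip_width: 0.019
```

```bash
python3 - <<'E'
from h import *
st()
p=pose()[0]
for n in("top","side","wrist"):
    c=cam(n);im=imaging.grab_frame(n)
    tip=p-[0,0,.113]
    a=np.deg2rad(np.arange(0,360,5))
    C=np.array([.6304,.0448])
    circ=np.c_[C[0]+.085*np.cos(a),C[1]+.085*np.sin(a),0*a+.128]
    ch=np.c_[C[0]+.045*np.cos(a),C[1]+.045*np.sin(a),0*a+.078]
    for P,col in((circ,(0,255,255)),(ch,(255,0,255)),(np.array([tip]),(0,255,0))):
        for u in proj(c,P): cv2.circle(im,tuple(np.round(u).astype(int).tolist()),1,col,-1)
    if n!="wrist":
        u=proj(c,[[.63,.045,.1]])[0].astype(int); im=cv2.resize(im[max(0,u[1]-80):u[1]+80,u[0]-80:u[0]+80],None,fx=3.5,fy=3.5,interpolation=3)
    cv2.imwrite(f"pics/h_{n}.png",im)
E
```

```text
t 7.33 tcp [0.6719 0.0663 0.2772] jaw az 9.13 z [-0.003 -0.    -1.   ] F [ 0.9  0.8 -1.7] M [0.05 0.   0.  ] w 0.019
q [-0.68  0.53  0.75  1.54 -0.37  1.23  0.28]
```

View pics/h_side.png

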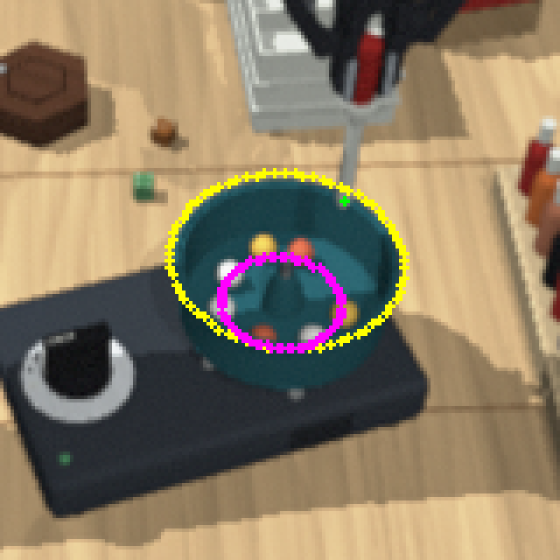

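View pics/h_wrist.png

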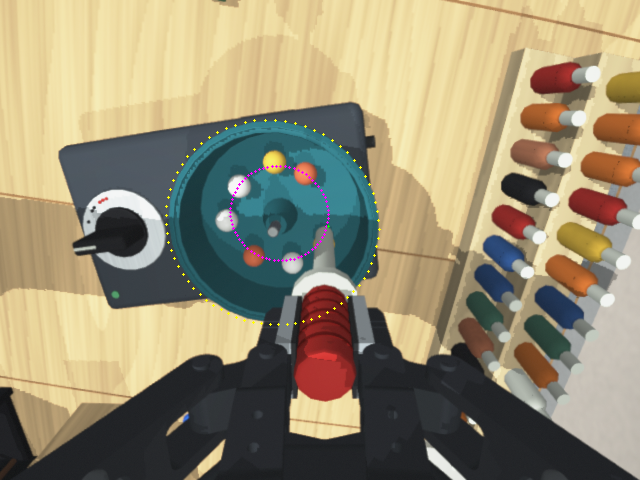

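View pics/h_top.png

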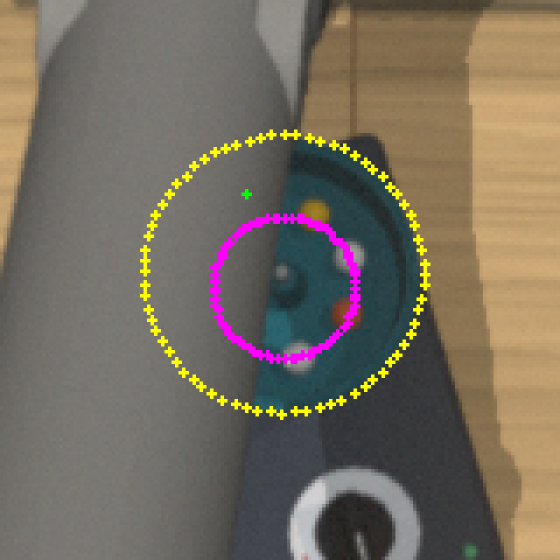

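```bash
python3 - <<'E'
from h import *
p=pose()[0]
rows(lin(p,[.672,.062,.197]),[8.9]*5)
E
```

```text
xyz [0.04, 0.04, 1.64] rot [-0.1, 0.1, -0.2]
xyz [0.08, 0.08, 3.28] rot [-0.1, 0.1, -0.2]
xyz [0.12, 0.11, 4.92] rot [-0.1, 0.1, -0.2]
xyz [0.16, 0.15, 6.56] rot [-0.1, 0.1, -0.2]
xyz [0.2, 0.19, 8.2] rot [-0.1, 0.1, -0.2]
```

Call:
jog_arm:
  rows:
    - {"xyz": [0.2,0.2,1.6],"delta_rot": [0,0,0],"fingers": 1}
    - {"xyz": [0.2,0.2,3.3],"delta_rot": [0,0,0],"fingers": 1}
    - {"xyz": [0.2,0.2,5.2],"delta_rot": [0,0,0],"fingers": 1}
    - {"xyz": [0.2,0.2,7],"delta_rot": [0,0,0],"fingers": 1}
    - {"xyz": [0.2,0.2,8.1],"delta_rot": [0,0,0],"fingers": 1}

```text
clock: 7.9
tcp_pos: [0.6706, 0.0597, 0.1965]
orientation: [-2.049, -2.38, 0.007]
contact_force: [-1.0, 0.6, -1.7]
grip_width: 0.0184
```

```bash
cat >> h.py <<'E'
C=np.array([.6304,.0448])
def polar():
    p=pose()[0]; d=p[:2]-C; return np.hypot(*d),np.rad2deg(np.arctan2(d[1],d[0]))
def arc(a0,a1,rad=.045,z=.196,n=5,az=8.9):
    pts=[[C[0]+rad*np.cos(np.deg2rad(a)),C[1]+rad*np.sin(np.deg2rad(a)),z] for a in np.linspace(a0,a1,n+1)[1:]]
    rows(pts,[az]*5)
E
python3 - <<'E'
from h import *
st();print(polar())
im=imaging.grab_frame("wrist");cv2.imwrite("pics/i_wrist.png",im)
arc(22,-55)
E
```

```text
t 7.9 tcp [0.6706 0.0597 0.1965] jaw az 8.54 z [-0.004 -0.003 -1.   ] F [-1.   0.6 -1.7] M [0.01 0.01 0.02] w 0.0184
q [-0.66  0.6   0.71  1.63 -0.42  1.08  0.32]
(np.float64(0.0428524731252826), np.float64(20.399243987063485))
xyz [-1.08, 0.38, -0.12] rot [-0.4, 0.1, -0.3]
xyz [-2.27, 0.17, -0.11] rot [-0.4, 0.1, -0.3]
xyz [-3.36, -0.34, -0.11] rot [-0.4, 0.1, -0.3]
xyz [-4.28, -1.12, -0.1] rot [-0.4, 0.1, -0.3]
xyz [-4.96, -2.12, -0.09] rot [-0.4, 0.1, -0.3]
```

View pics/i_wrist.png

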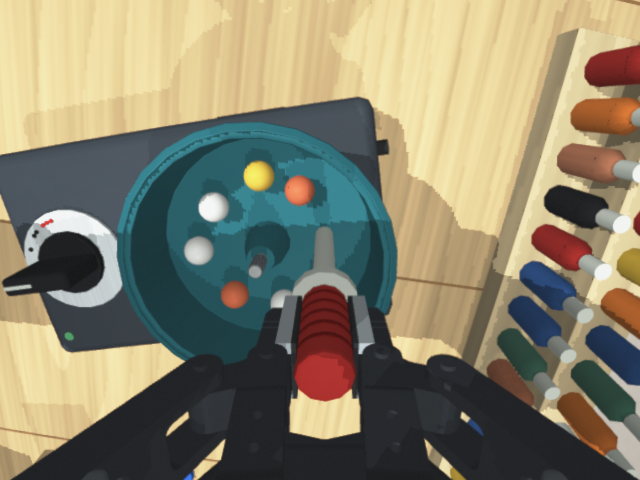

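Call:
jog_arm:
  rows:
    - {"xyz": [-1,0.4,-0.1],"delta_rot": [-0.4,0,0],"fingers": 1}
    - {"xyz": [-2.2,0.2,-0.1],"delta_rot": [-0.4,0,0],"fingers": 1}
    - {"xyz": [-3.3,-0.3,-0.1],"delta_rot": [-0.4,0,0],"fingers": 1}
    - {"xyz": [-4.2,-1.1,-0.1],"delta_rot": [-0.4,0,0],"fingers": 1}
    - {"xyz": [-4.9,-2.1,-0.1],"delta_rot": [-0.4,0,0],"fingers": 1}

```text
clock: 8.37
tcp_pos: [0.6562, 0.0056, 0.1971]
orientation: [2.05, 2.376, -0.001]
contact_force: [-0.6, -0.7, -0.4]
grip_width: 0.0185
```

```bash
python3 - <<'E'
from h import *
st();print(polar())
arc(-55,-135)
E
```

```text
t 8.37 tcp [0.6562 0.0056 0.1971] jaw az 8.42 z [ 0.002 -0.003 -1.   ] F [-0.6 -0.7 -0.4] M [ 0.   -0.01 -0.06] w 0.0185
q [-0.6   0.57  0.72  1.67 -0.41  1.06  0.4 ]
(np.float64(0.046930216619566895), np.float64(-56.66936456400404))
xyz [-0.17, -1.15, 0.11] rot [0.1, 0.2, -0.5]
xyz [-0.22, -2.4, 0.1] rot [0.1, 0.2, -0.5]
xyz [0.07, -3.62, 0.1] rot [0.1, 0.2, -0.5]
xyz [0.68, -4.71, 0.1] rot [0.1, 0.2, -0.5]
xyz [1.57, -5.59, 0.09] rot [0.1, 0.2, -0.5]
```

Call:
jog_arm:
  rows:
    - {"xyz": [-0.2,-1.1,0.1],"delta_rot": [0,0,0],"fingers": 1}
    - {"xyz": [-0.2,-2.4,0.1],"delta_rot": [0,0,0],"fingers": 1}
    - {"xyz": [0.1,-3.6,0.1],"delta_rot": [0,0,0],"fingers": 1}
    - {"xyz": [0.7,-4.7,0.1],"delta_rot": [0,0,-0.5],"fingers": 1}
    - {"xyz": [1.6,-5.6,0.1],"delta_rot": [0,0,-0.5],"fingers": 1}

```text
clock: 8.78
tcp_pos: [0.5969, 0.0115, 0.1965]
orientation: [2.043, 2.382, -0.0]
contact_force: [0.8, 0.4, 0.2]
grip_width: 0.0186
```

```bash
python3 - <<'E'
from h import *
st();print(polar())
im=imaging.grab_frame("side");cv2.imwrite("pics/j_side.png",cv2.resize(im[180:300,300:440],None,fx=4,fy=4))
arc(-135,-215)
E
```

```text
t 8.78 tcp [0.5969 0.0115 0.1965] jaw az 8.78 z [ 0.002 -0.002 -1.   ] F [0.8 0.4 0.2] M [-0.    0.03  0.07] w 0.0186
q [-0.68  0.47  0.74  1.82 -0.37  0.99  0.37]
(np.float64(0.047239839030247865), np.float64(-135.16809631873969))
xyz [0.92, -0.29, 0.0] rot [0.0, 0.0, -0.0]
xyz [2.15, -0.56, 0.0] rot [0.0, 0.0, -0.0]
xyz [3.4, -0.47, 0.0] rot [0.0, 0.0, -0.0]
xyz [4.57, -0.05, 0.0] rot [0.0, 0.0, -0.0]
xyz [5.59, 0.69, 0.0] rot [0.0, 0.0, -0.0]
```

View pics/j_side.png

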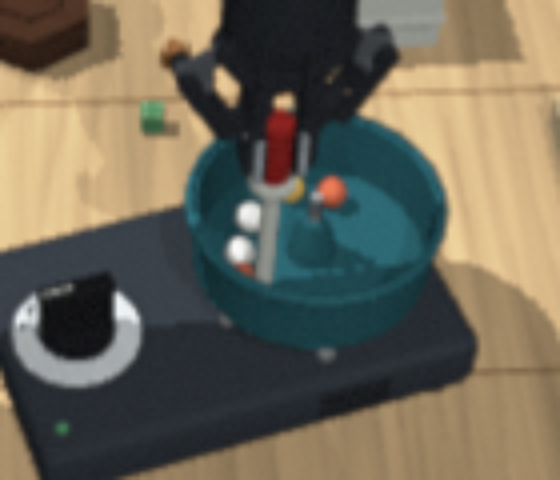

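The side view shows the beads bunching ahead of the rod and the swept part of the channel clear. I keep going.

Call:
jog_arm:
  rows:
    - {"xyz": [0.9,-0.3,0],"delta_rot": [0,0,0],"fingers": 1}
    - {"xyz": [2.1,-0.6,0],"delta_rot": [0,0,0],"fingers": 1}
    - {"xyz": [3.4,-0.5,0],"delta_rot": [0,0,0],"fingers": 1}
    - {"xyz": [4.6,0,0],"delta_rot": [0,0,0],"fingers": 1}
    - {"xyz": [5.6,0.7,0],"delta_rot": [0,0,0],"fingers": 1}

```text
clock: 9.25
tcp_pos: [0.5938, 0.0734, 0.196]
orientation: [-2.04, -2.389, -0.001]
contact_force: [-0.1, 0.3, -0.2]
grip_width: 0.0188
```

```bash
python3 - <<'E'
from h import *
st();print(polar())
im=imaging.grab_frame("side");cv2.imwrite("pics/k_side.png",cv2.resize(im[180:300,300:440],None,fx=4,fy=4))
arc(-215,-285)
E
```

```text
t 9.25 tcp [0.5938 0.0734 0.196 ] jaw az 9.01 z [ 0.  0. -1.] F [-0.1  0.3 -0.2] M [-0.04 -0.01  0.01] w 0.0188
q [-0.77  0.47  0.74  1.82 -0.37  1.    0.27]
(np.float64(0.04643268830810384), np.float64(141.97540033036987))
xyz [0.16, 0.59, -0.01] rot [0.1, -0.1, 0.3]
xyz [0.62, 1.58, -0.01] rot [0.1, -0.1, 0.3]
xyz [0.82, 2.66, -0.01] rot [0.1, -0.1, 0.3]
xyz [0.76, 3.76, -0.01] rot [0.1, -0.1, 0.3]
xyz [0.44, 4.8, -0.01] rot [0.1, -0.1, 0.3]
```

View pics/k_side.png

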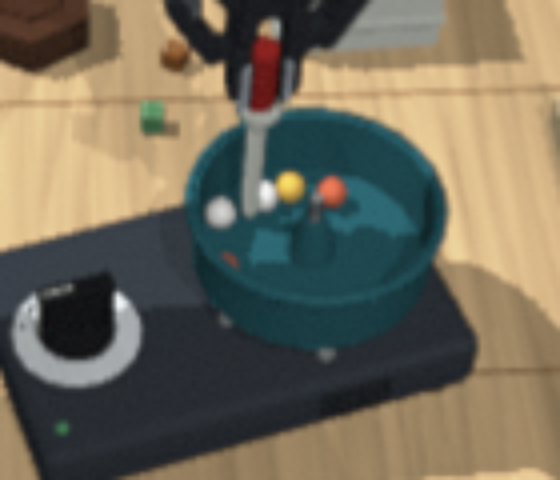

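Call:
jog_arm:
  rows:
    - {"xyz": [0.2,0.6,0],"delta_rot": [0,0,0],"fingers": 1}
    - {"xyz": [0.6,1.6,0],"delta_rot": [0,0,0],"fingers": 1}
    - {"xyz": [0.8,2.7,0],"delta_rot": [0,0,0],"fingers": 1}
    - {"xyz": [0.8,3.8,0],"delta_rot": [0,0,0],"fingers": 1}
    - {"xyz": [0.4,4.8,0],"delta_rot": [0,0,0],"fingers": 1}

```text
clock: 9.72
tcp_pos: [0.6436, 0.0891, 0.1956]
orientation: [2.034, 2.394, 0.003]
contact_force: [0.1, 0.2, -0.6]
grip_width: 0.0186
```

```bash
python3 - <<'E'
from h import *
st();print(polar())
im=imaging.grab_frame("side");cv2.imwrite("pics/l_side.png",cv2.resize(im[180:300,300:440],None,fx=4,fy=4))
arc(-285,-345)
E
```

```text
t 9.72 tcp [0.6436 0.0891 0.1956] jaw az 9.28 z [ 0.001  0.001 -1.   ] F [ 0.1  0.2 -0.6] M [-0.   -0.03 -0.02] w 0.0186
q [-0.73  0.55  0.71  1.69 -0.41  1.05  0.28]
(np.float64(0.046238605144524894), np.float64(73.44879807488286))
xyz [-0.37, 0.5, -0.01] rot [0.2, 0.0, 0.3]
xyz [-1.0, 1.2, -0.01] rot [0.2, 0.0, 0.3]
xyz [-1.76, 1.75, -0.01] rot [0.2, 0.0, 0.3]
xyz [-2.62, 2.13, -0.0] rot [0.2, 0.0, 0.3]
xyz [-3.54, 2.32, -0.0] rot [0.2, 0.0, 0.3]
```

View pics/l_side.png

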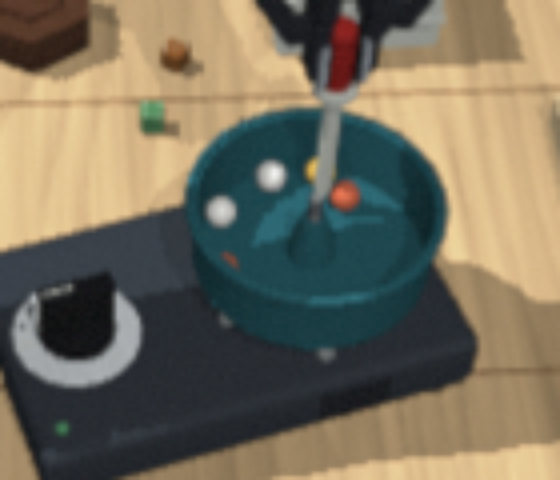

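Call:
jog_arm:
  rows:
    - {"xyz": [-0.4,0.5,0],"delta_rot": [0,0,0],"fingers": 1}
    - {"xyz": [-1,1.2,0],"delta_rot": [0,0,0],"fingers": 1}
    - {"xyz": [-1.8,1.8,0],"delta_rot": [0,0,0.3],"fingers": 1}
    - {"xyz": [-2.6,2.1,0],"delta_rot": [0,0,0.3],"fingers": 1}
    - {"xyz": [-3.5,2.3,0],"delta_rot": [0,0,0.3],"fingers": 1}

```text
clock: 10.18
tcp_pos: [0.6742, 0.0557, 0.1959]
orientation: [2.041, 2.385, 0.003]
contact_force: [0.1, -0.5, -0.3]
grip_width: 0.0184
```

```bash
python3 - <<'E'
from h import *
st();print(polar())
for n in("side","wrist"):
    im=imaging.grab_frame(n);cv2.imwrite(f"pics/m_{n}.png",im if n=="wrist" else cv2.resize(im[180:300,300:440],None,fx=4,fy=4))
arc(-345,-405)
E
```

```text
t 10.18 tcp [0.6742 0.0557 0.1959] jaw az 8.89 z [ 0.004 -0.    -1.   ] F [ 0.1 -0.5 -0.3] M [-0.01  0.01 -0.06] w 0.0184
q [-0.64  0.6   0.7   1.62 -0.43  1.07  0.33]
(np.float64(0.04510602556521309), np.float64(14.010270460892263))
xyz [-0.65, 0.04, 0.02] rot [0.2, 0.1, -0.2]
xyz [-1.58, -0.15, 0.03] rot [0.2, 0.1, -0.2]
xyz [-2.44, -0.53, 0.03] rot [0.2, 0.1, -0.2]
xyz [-3.2, -1.08, 0.03] rot [0.2, 0.1, -0.2]
xyz [-3.83, -1.77, 0.02] rot [0.2, 0.1, -0.2]
```

View pics/m_side.png

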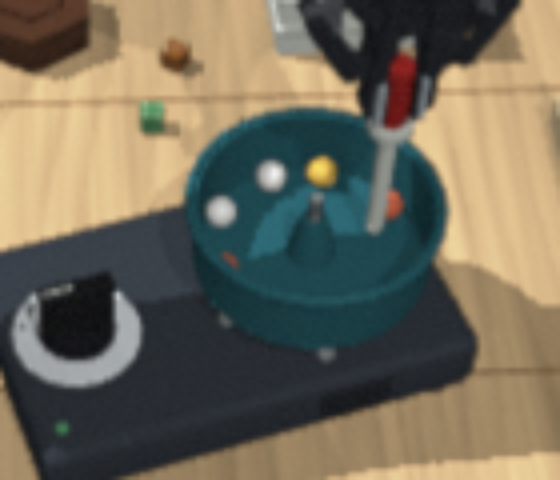

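View pics/m_wrist.png

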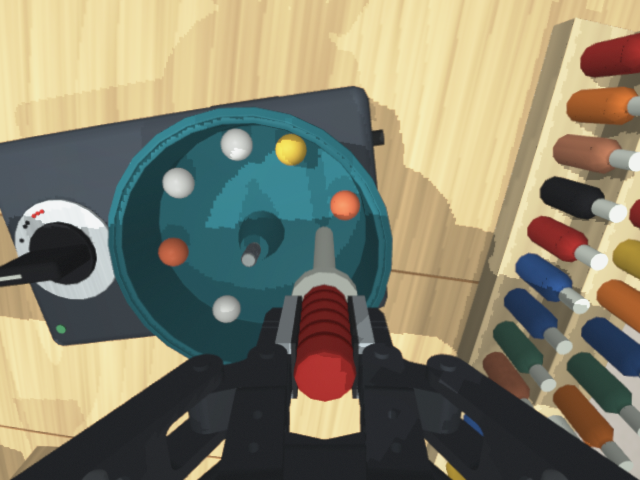

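```bash
cat >> h.py <<'E'
B0=dict(y1=[.6733,.026],w1=[.6475,.0033],o1=[.6111,.005],w2=[.5845,.0353],w3=[.5923,.0682],y2=[.6204,.0934],o2=[.6475,.0881])
def disp(c,obs,z=.088):
    for k,uv in obs.items():
        P=atz(c,uv,z)[:2]; d=P-C
        print(k,P.round(4),"r",np.hypot(*d).round(4),"ang",np.rad2deg(np.arctan2(d[1],d[0])).round(0),"moved mm",(1e3*np.linalg.norm(P-B0[k])).round(1))
E
python3 - <<'E'
from h import *
disp(cam("wrist"),dict(o2=(345,206),y2=(291,150),w3=(236,144),w2=(179,183),o1=(173,251),w1=(227,309)))
E
```

```text
o2 [0.685  0.0758] r 0.0628 ang 30.0 moved mm 39.4
y2 [0.6448 0.1068] r 0.0637 ang 77.0 moved mm 27.8
w3 [0.6097 0.1054] r 0.0641 ang 109.0 moved mm 41.1
w2 [0.5744 0.0749] r 0.0636 ang 152.0 moved mm 40.9
o1 [0.5718 0.0263] r 0.0614 ang -163.0 moved mm 44.7
w1 [ 0.6125 -0.0133] r 0.0608 ang -107.0 moved mm 38.8
```

The wrist view shows six beads, all now against the outer wall and 28–45 mm from where they started. The yellow bead 1 is hidden behind the gripper, so I lift and check it.

Call:
jog_arm:
  rows:
    - {"xyz": [0,0,-1.5],"delta_rot": [0,0,0],"fingers": 1}
    - {"xyz": [0,0,-3.5],"delta_rot": [0,0,0],"fingers": 1}
    - {"xyz": [0,0,-6],"delta_rot": [0,0,0],"fingers": 1}
    - {"xyz": [0,0,-8.5],"delta_rot": [0,0,0],"fingers": 1}
    - {"xyz": [0,0,-10],"delta_rot": [0,0,0],"fingers": 1}

```text
clock: 10.7
tcp_pos: [0.674, 0.0534, 0.2992]
orientation: [2.043, 2.379, 0.006]
contact_force: [2.0, -0.7, -0.6]
grip_width: 0.0189
```

```bash
python3 - <<'E'
from h import *
st()
for n in("top","wrist"):
    im=imaging.grab_frame(n);cv2.imwrite(f"pics/n_{n}.png",im if n=="wrist" else cv2.resize(im[110:290,230:380],None,fx=3.3,fy=3.3))
E
```

```text
t 10.7 tcp [0.674  0.0534 0.2992] jaw az 8.68 z [ 0.007 -0.001 -1.   ] F [ 2.  -0.7 -0.6] M [ 0.01 -0.04 -0.02] w 0.0189
q [-0.67  0.51  0.76  1.51 -0.36  1.25  0.28]
```

View pics/n_top.png

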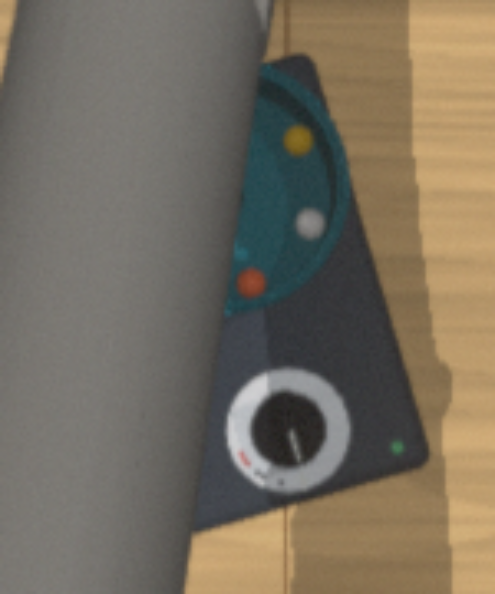

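View pics/n_wrist.png

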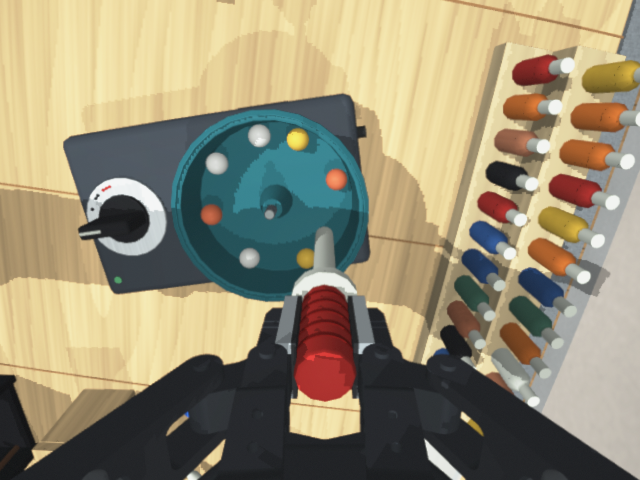

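```bash
python3 - <<'E'
from h import *
k=3.3
t=lambda u,v:(u/k+230,v/k+110)
disp(cam("top"),dict(y1=t(297,140),w1=t(310,223),o1=t(251,283)))
disp(cam("wrist"),dict(o2=(336,180),y2=(298,140),w3=(260,136),w2=(217,163),o1=(211,215),w1=(250,258),y1=(307,258)))
E
```

```text
y1 [ 0.6675 -0.0058] r 0.0627 ang -54.0 moved mm 32.3
w1 [ 0.6117 -0.0146] r 0.0623 ang -107.0 moved mm 40.0
o1 [0.5713 0.0244] r 0.0625 ang -161.0 moved mm 44.3
o2 [0.6845 0.0753] r 0.0621 ang 29.0 moved mm 39.1
y2 [0.645  0.1058] r 0.0628 ang 77.0 moved mm 27.6
w3 [0.611  0.1043] r 0.0626 ang 108.0 moved mm 40.7
w2 [0.5746 0.0747] r 0.0634 ang 152.0 moved mm 40.7
o1 [0.5721 0.0248] r 0.0616 ang -161.0 moved mm 43.7
w1 [ 0.6129 -0.0134] r 0.0608 ang -107.0 moved mm 38.4
y1 [ 0.6685 -0.0051] r 0.0628 ang -53.0 moved mm 31.5
```

Both cameras agree that all seven beads are in the bowl and have moved 27–44 mm. Now I take the rod back to the stand.

```bash
python3 - <<'E'
from h import *
st();p=pose()[0]
rows(lin(p,[.58,-.12,.30]),[8.9]*5)
E
```

```text
t 10.8 tcp [0.6748 0.0534 0.2996] jaw az 8.69 z [ 0.009 -0.    -1.   ] F [-0.2 -0.4 -0.8] M [ 0.03 -0.06  0.01] w 0.0184
q [-0.67  0.51  0.76  1.51 -0.36  1.25  0.28]
xyz [-3.14, -2.4, -0.02] rot [0.5, 0.1, -0.2]
xyz [-6.28, -4.8, -0.05] rot [0.5, 0.1, -0.2]
xyz [-9.42, -7.2, -0.07] rot [0.5, 0.1, -0.2]
xyz [-12.56, -9.59, -0.1] rot [0.5, 0.1, -0.2]
xyz [-15.7, -11.99, -0.12] rot [0.5, 0.1, -0.2]
```

Call:
jog_arm:
  rows:
    - {"xyz": [-2.5,-1.9,0],"delta_rot": [0.5,0,0],"fingers": 1}
    - {"xyz": [-5.8,-4.4,0],"delta_rot": [0.5,0,0],"fingers": 1}
    - {"xyz": [-9.1,-6.9,0],"delta_rot": [0.5,0,0],"fingers": 1}
    - {"xyz": [-12.4,-9.4,0],"delta_rot": [0.5,0,0],"fingers": 1}
    - {"xyz": [-15.7,-12,0],"delta_rot": [0.5,0,0],"fingers": 1}

```text
clock: 11.22
tcp_pos: [0.5782, -0.1207, 0.2975]
orientation: [2.046, 2.384, -0.002]
contact_force: [0.3, -0.7, -0.5]
grip_width: 0.0184
```

```bash
python3 - <<'E'
from h import *
st();p=pose()[0]
rows(lin(p,[.48,-.27,.30]),[8.9]*5)
E
```

```text
t 11.22 tcp [ 0.5782 -0.1207  0.2975] jaw az 8.72 z [-0.001 -0.001 -1.   ] F [ 0.3 -0.7 -0.5] M [-0.06 -0.03  0.06] w 0.0184
q [-0.52  0.36  0.82  1.72 -0.28  1.18  0.52]
xyz [-2.65, -2.39, -0.04] rot [-0.1, 0.1, -0.2]
xyz [-5.31, -4.79, -0.09] rot [-0.1, 0.1, -0.2]
xyz [-7.96, -7.18, -0.13] rot [-0.1, 0.1, -0.2]
xyz [-10.61, -9.58, -0.18] rot [-0.1, 0.1, -0.2]
xyz [-13.26, -11.97, -0.22] rot [-0.1, 0.1, -0.2]
```

Call:
jog_arm:
  rows:
    - {"xyz": [-2.7,-2.4,0],"delta_rot": [0,0,0],"fingers": 1}
    - {"xyz": [-5.3,-4.8,-0.1],"delta_rot": [0,0,0],"fingers": 1}
    - {"xyz": [-8,-7.2,-0.1],"delta_rot": [0,0,-0.2],"fingers": 1}
    - {"xyz": [-10.6,-9.6,-0.2],"delta_rot": [0,0,-0.2],"fingers": 1}
    - {"xyz": [-13.3,-12,-0.2],"delta_rot": [0,0,-0.2],"fingers": 1}

```text
clock: 11.63
tcp_pos: [0.478, -0.2709, 0.2988]
orientation: [-2.04, -2.387, 0.002]
contact_force: [0.8, -1.0, -0.5]
grip_width: 0.0184
```

```bash
python3 - <<'E'
from h import *
st();p=pose()[0]
rows(lin(p,[.4283,-.3515,.29]),[8.9]*5)
E
```

```text
t 11.63 tcp [ 0.478  -0.2709  0.2988] jaw az 8.95 z [-0.002  0.    -1.   ] F [ 0.8 -1.  -0.5] M [-0.03  0.03  0.  ] w 0.0184
q [-0.31  0.28  0.89  1.82 -0.23  1.16  0.8 ]
xyz [-1.44, -1.23, 0.18] rot [-0.1, -0.0, 0.0]
xyz [-2.87, -2.46, 0.36] rot [-0.1, -0.0, 0.0]
xyz [-4.31, -3.7, 0.53] rot [-0.1, -0.0, 0.0]
xyz [-5.75, -4.93, 0.71] rot [-0.1, -0.0, 0.0]
xyz [-7.19, -6.16, 0.89] rot [-0.1, -0.0, 0.0]
```

Call:
jog_arm:
  rows:
    - {"xyz": [-2.2,-1.9,0.3],"delta_rot": [0,0,0],"fingers": 1}
    - {"xyz": [-4.4,-3.8,0.5],"delta_rot": [0,0,0],"fingers": 1}
    - {"xyz": [-6.2,-5.3,0.8],"delta_rot": [0,0,0],"fingers": 1}
    - {"xyz": [-7.2,-6.2,0.9],"delta_rot": [0,0,0],"fingers": 1}
    - {"xyz": [-7.2,-6.2,0.9],"delta_rot": [0,0,0],"fingers": 1}

```text
clock: 12.05
tcp_pos: [0.4245, -0.3541, 0.289]
orientation: [-2.046, -2.38, 0.003]
contact_force: [-0.9, -0.2, -0.3]
grip_width: 0.0188
```

Call:
jog_arm:
  rows:
    - {"xyz": [0,0,0],"delta_rot": [0,0,0],"fingers": 1}
    - {"xyz": [0,0,0],"delta_rot": [0,0,0],"fingers": 1}
    - {"xyz": [0,0,0],"delta_rot": [0,0,0],"fingers": 1}
    - {"xyz": [0,0,0],"delta_rot": [0,0,0],"fingers": 1}
    - {"xyz": [0,0,0],"delta_rot": [0,0,0],"fingers": 1}

```text
clock: 12.47
tcp_pos: [0.4253, -0.3532, 0.2889]
orientation: [-2.044, -2.382, 0.003]
contact_force: [-0.3, 0.2, -0.5]
grip_width: 0.0187
```

```bash
python3 - <<'E'
from h import *
st();p=pose()[0]
for n in("side","wrist"):
    c=cam(n);im=imaging.grab_frame(n)
    hole=np.array([.4283,-.3515,.110]);tip=p+R.from_rotvec(r.get_obs()["orientation"]).apply([0,0,.113])
    for P,col in((hole,(0,255,255)),(tip,(0,255,0))):
        u=proj(c,P)[0];print(n,u); cv2.circle(im,tuple(np.round(u).astype(int).tolist()),1,col,-1)
    cv2.imwrite(f"pics/o_{n}.png",im if n=="wrist" else cv2.resize(im[290:440,230:390],None,fx=4,fy=4,interpolation=3))
rows(lin(p,[.4285,-.3515,.235]),[8.9]*5)
E
```

```text
t 12.47 tcp [ 0.4253 -0.3532  0.2889] jaw az 8.72 z [-0.004  0.    -1.   ] F [-0.3  0.2 -0.5] M [ 0.02 -0.03  0.01] w 0.0187
q [-0.14  0.3   0.9   1.82 -0.26  1.15  1.  ]
side [300.5715461  380.92075383]
side [297.45161726 367.50776738]
wrist [328.8801451  208.87782521]
wrist [324.43550118 233.0600258 ]
xyz [0.05, 0.1, 1.08] rot [-0.2, -0.0, -0.2]
xyz [0.08, 0.18, 2.16] rot [-0.2, -0.0, -0.2]
xyz [0.1, 0.25, 3.24] rot [-0.2, -0.0, -0.2]
xyz [0.12, 0.32, 4.32] rot [-0.2, -0.0, -0.2]
xyz [0.15, 0.39, 5.4] rot [-0.2, -0.0, -0.2]
```

View pics/o_side.png

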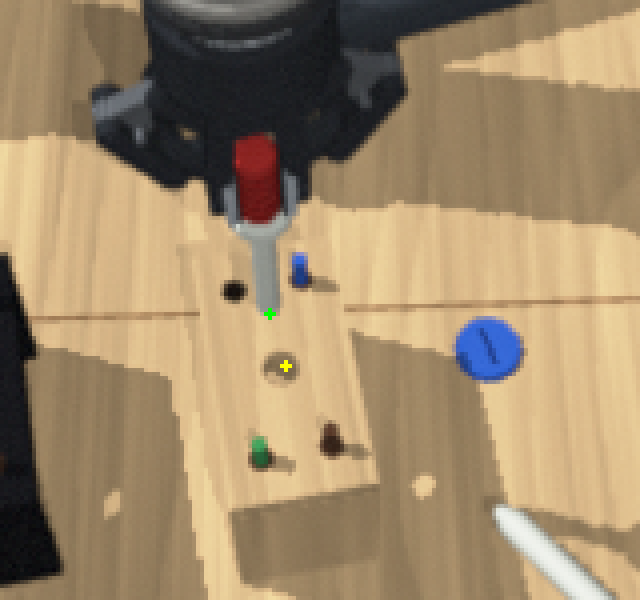

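View pics/o_wrist.png

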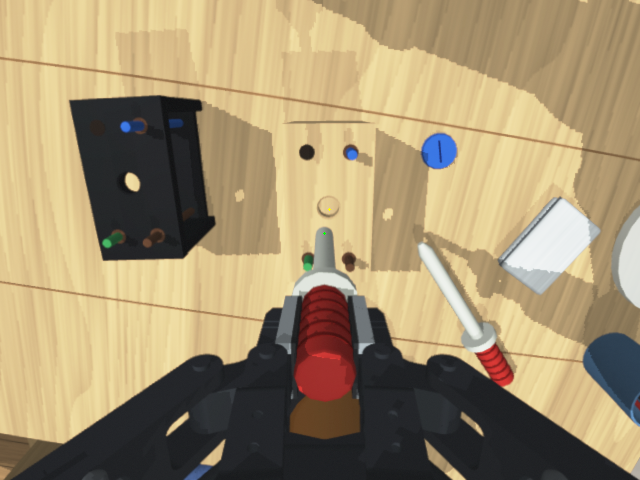

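The wrist view shows the hole at (328,206) and the rod tip at (324,232). The hole is about 2 mm from my grasp estimate, so I aim between the two and go down in stages.

```bash
python3 - <<'E'
from h import *
st();p=pose()[0]
rows(lin(p,[.4277,-.3505,.230]),[8.9]*5)
E
```

```text
t 12.57 tcp [ 0.425  -0.3536  0.289 ] jaw az 8.68 z [-0.004  0.    -1.   ] F [-0.2 -0.1 -0. ] M [-0.03 -0.01  0.05] w 0.0185
q [-0.14  0.3   0.9   1.82 -0.26  1.15  1.  ]
xyz [0.05, 0.07, 1.18] rot [-0.2, -0.0, -0.2]
xyz [0.1, 0.13, 2.36] rot [-0.2, -0.0, -0.2]
xyz [0.15, 0.2, 3.54] rot [-0.2, -0.0, -0.2]
xyz [0.21, 0.27, 4.72] rot [-0.2, -0.0, -0.2]
xyz [0.26, 0.33, 5.9] rot [-0.2, -0.0, -0.2]
```

Call:
jog_arm:
  rows:
    - {"xyz": [0.3,0.3,1.2],"delta_rot": [-0.2,0,-0.2],"fingers": 1}
    - {"xyz": [0.3,0.3,2.8],"delta_rot": [-0.2,0,-0.2],"fingers": 1}
    - {"xyz": [0.3,0.3,4.4],"delta_rot": [-0.2,0,-0.2],"fingers": 1}
    - {"xyz": [0.3,0.3,5.7],"delta_rot": [-0.2,0,-0.2],"fingers": 1}
    - {"xyz": [0.3,0.3,5.9],"delta_rot": [-0.2,0,-0.2],"fingers": 1}

```text
clock: 12.98
tcp_pos: [0.4266, -0.3488, 0.2279]
orientation: [-2.039, -2.384, 0.0]
contact_force: [-0.3, -0.2, -0.5]
grip_width: 0.0184
```

```bash
python3 - <<'E'
from h import *
st();p=pose()[0]
for n in("side","wrist"):
    im=imaging.grab_frame(n)
    cv2.imwrite(f"pics/p_{n}.png",im[100:300,220:440].repeat(3,0).repeat(3,1) if n=="wrist" else cv2.resize(im[330:430,250:370],None,fx=5,fy=5,interpolation=3))
st();p=pose()[0]
rows(lin(p,[.4277,-.3505,.180]),[8.9]*5)
E
```

```text
t 12.98 tcp [ 0.4266 -0.3488  0.2279] jaw az 8.92 z [-0.003  0.003 -1.   ] F [-0.3 -0.2 -0.5] M [0.02 0.04 0.03] w 0.0184
q [-0.1   0.37  0.86  1.9  -0.33  1.03  1.06]
t 13.08 tcp [ 0.4272 -0.3499  0.2298] jaw az 8.89 z [-0.001  0.001 -1.   ] F [ 0.1 -0.8 -0.5] M [-0.04 -0.01 -0.  ] w 0.0182
q [-0.1   0.37  0.86  1.89 -0.32  1.03  1.06]
xyz [-0.01, 0.01, 1.0] rot [-0.1, -0.1, -0.0]
xyz [-0.03, 0.02, 1.99] rot [-0.1, -0.1, -0.0]
xyz [-0.04, 0.02, 2.99] rot [-0.1, -0.1, -0.0]
xyz [-0.06, 0.03, 3.98] rot [-0.1, -0.1, -0.0]
xyz [-0.07, 0.04, 4.98] rot [-0.1, -0.1, -0.0]
```

View pics/p_side.png

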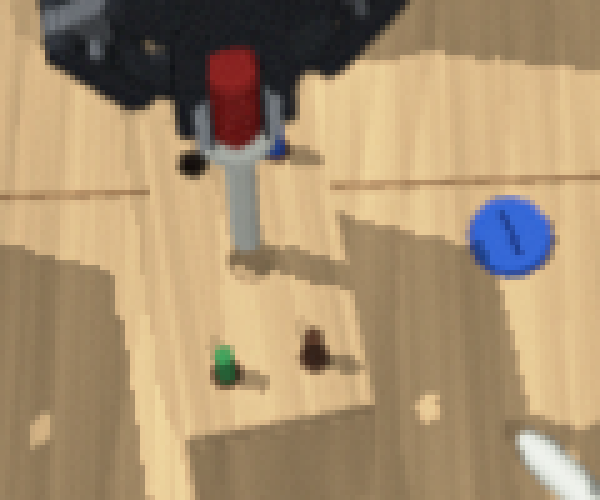

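View pics/p_wrist.png

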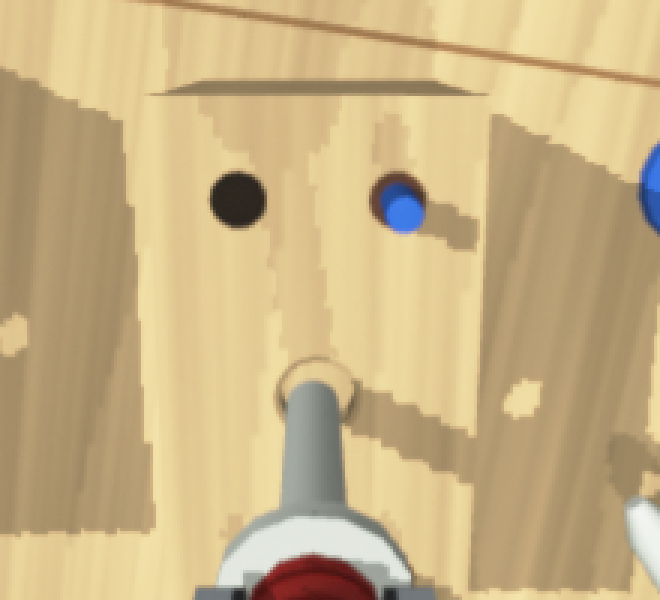

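The tip is within about 1–2 mm of the hole centre in both views, and the tip margin is 6 mm. Going in.

Call:
jog_arm:
  rows:
    - {"xyz": [0,0,1],"delta_rot": [0,0,0],"fingers": 1}
    - {"xyz": [0,0,2],"delta_rot": [0,0,0],"fingers": 1}
    - {"xyz": [-0.1,0,3.2],"delta_rot": [0,0,0],"fingers": 1}
    - {"xyz": [-0.1,0,4.4],"delta_rot": [0,0,0],"fingers": 1}
    - {"xyz": [-0.1,0,5.4],"delta_rot": [0,0,0],"fingers": 1}

```text
clock: 13.5
tcp_pos: [0.427, -0.3505, 0.1742]
orientation: [-2.041, -2.385, 0.0]
contact_force: [-0.6, 0.5, -0.8]
grip_width: 0.0188
```

```bash
python3 - <<'E'
from h import *
st();p=pose()[0]
rows(lin(p,[.4280,-.3508,.1240]),[8.9]*5)
E
```

```text
t 13.5 tcp [ 0.427  -0.3505  0.1742] jaw az 8.89 z [-0.002  0.002 -1.   ] F [-0.6  0.5 -0.8] M [ 0.03 -0.01 -0.05] w 0.0188
q [-0.05  0.44  0.81  1.95 -0.4   0.92  1.12]
xyz [-0.01, 0.02, 1.0] rot [-0.1, -0.1, -0.0]
xyz [-0.02, 0.04, 2.01] rot [-0.1, -0.1, -0.0]
xyz [-0.03, 0.06, 3.01] rot [-0.1, -0.1, -0.0]
xyz [-0.04, 0.08, 4.01] rot [-0.1, -0.1, -0.0]
xyz [-0.05, 0.1, 5.02] rot [-0.1, -0.1, -0.0]
```

Call:
jog_arm:
  rows:
    - {"xyz": [0,0,1.1],"delta_rot": [0,0,0],"fingers": 1}
    - {"xyz": [0,0,2.3],"delta_rot": [0,0,0],"fingers": 1}
    - {"xyz": [0,0.1,3.5],"delta_rot": [0,0,0],"fingers": 1}
    - {"xyz": [0,0.1,4.5],"delta_rot": [0,0,0],"fingers": 1}
    - {"xyz": [0,0.1,5],"delta_rot": [0,0,0],"fingers": 1}

```text
clock: 13.92
tcp_pos: [0.4274, -0.3498, 0.1228]
orientation: [-2.039, -2.383, 0.0]
contact_force: [-12.5, 10.7, 55.1]
grip_width: 0.0187
```

```bash
python3 - <<'E'
from h import *
st()
im=imaging.grab_frame("side")
cv2.imwrite(f"pics/q_side.png",cv2.resize(im[310:430,240:380],None,fx=5,fy=5,interpolation=3))
st()
E
```

```text
t 13.92 tcp [ 0.4274 -0.3498  0.1228] jaw az 8.89 z [-0.004  0.003 -1.   ] F [-12.5  10.7  55.1] M [ 2.61  2.88 -0.  ] w 0.0187
q [ 0.    0.51  0.75  1.98 -0.47  0.83  1.17]
t 13.97 tcp [ 0.4274 -0.3501  0.1234] jaw az 8.87 z [-0.003  0.003 -1.   ] F [ 0.1 -0.3 -0.7] M [-0.01  0.   -0.01] w 0.0184
q [ 0.    0.51  0.75  1.98 -0.47  0.83  1.17]
```

View pics/q_side.png

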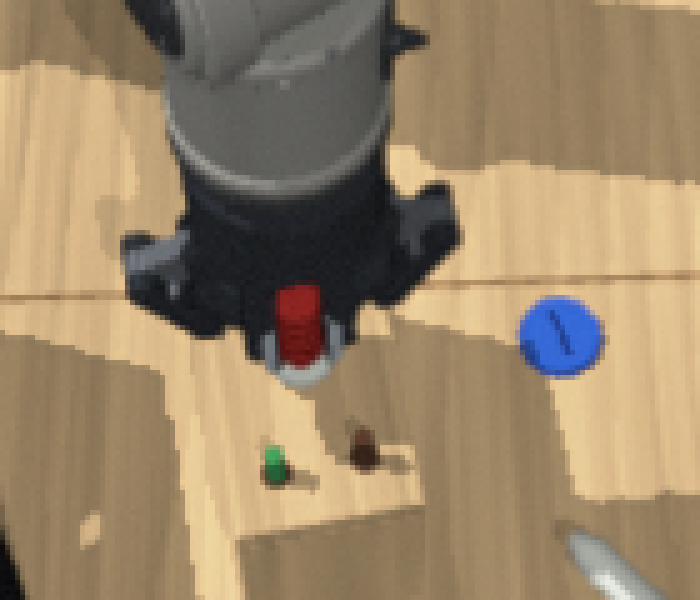

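The collar is down on the board. There was a brief 55 N contact at the wrist, which is under the limit and gone now. I release by opening only part-way, then rise straight up.

Call:
jog_arm:
  rows:
    - {"xyz": [0,0,0],"delta_rot": [0,0,0],"fingers": 0.7}
    - {"xyz": [0,0,0],"delta_rot": [0,0,0],"fingers": 0.6}
    - {"xyz": [0,0,0],"delta_rot": [0,0,0],"fingers": 0.5}
    - {"xyz": [0,0,0],"delta_rot": [0,0,0],"fingers": 0.45}
    - {"xyz": [0,0,0],"delta_rot": [0,0,0],"fingers": 0.45}

```text
clock: 14.38
tcp_pos: [0.4276, -0.3501, 0.1235]
orientation: [-2.04, -2.384, -0.001]
contact_force: [0.1, -0.2, 0.7]
grip_width: 0.0469
```

```bash
python3 - <<'E'
from h import *
st()
im=imaging.grab_frame("wrist")
cv2.imwrite(f"pics/r_wrist.png",im)
E
```

```text
t 14.38 tcp [ 0.4276 -0.3501  0.1235] jaw az 8.88 z [-0.003  0.003 -1.   ] F [ 0.1 -0.2  0.7] M [ 0.03 -0.03  0.04] w 0.0469
q [ 0.    0.51  0.75  1.98 -0.47  0.83  1.17]
```

View pics/r_wrist.png

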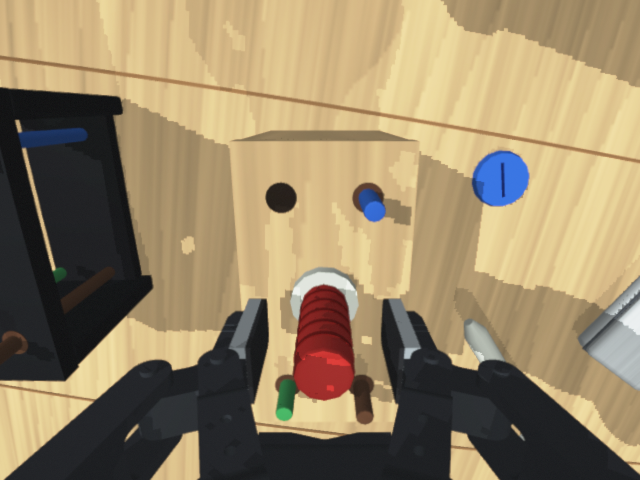

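Call:
jog_arm:
  rows:
    - {"xyz": [0,0,-1.5],"delta_rot": [0,0,0],"fingers": 0.45}
    - {"xyz": [0,0,-4],"delta_rot": [0,0,0],"fingers": 0.45}
    - {"xyz": [0,0,-7],"delta_rot": [0,0,0],"fingers": 0.45}
    - {"xyz": [0,0,-10],"delta_rot": [0,0,0],"fingers": 0.45}
    - {"xyz": [0,0,-13],"delta_rot": [0,0,0],"fingers": 0.45}

```text
clock: 14.85
tcp_pos: [0.4276, -0.3504, 0.2548]
orientation: [-2.04, -2.383, -0.0]
contact_force: [0.7, -0.0, 0.7]
grip_width: 0.0466
```

```bash
python3 - <<'E'
from h import *
st()
im=imaging.grab_frame("side")
cv2.imwrite(f"pics/s_side.png",cv2.resize(im[310:430,240:380],None,fx=5,fy=5,interpolation=3))
p=pose()[0]
rows(lin(p,[.46,-.19,.25]),[16,23,30,37,44])
E
```

```text
t 14.85 tcp [ 0.4276 -0.3504  0.2548] jaw az 8.86 z [-0.003  0.003 -1.   ] F [ 0.7 -0.   0.7] M [-0.01 -0.08  0.06] w 0.0466
q [-0.12  0.34  0.89  1.86 -0.3   1.08  1.03]
xyz [3.13, 1.1, 0.21] rot [0.2, 0.1, -7.2]
xyz [6.26, 2.19, 0.42] rot [0.2, 0.1, -14.2]
xyz [9.39, 3.29, 0.62] rot [0.2, 0.1, -21.2]
xyz [12.52, 4.39, 0.83] rot [0.2, 0.1, -28.2]
xyz [15.65, 5.49, 1.04] rot [0.2, 0.2, -35.2]
```

View pics/s_side.png

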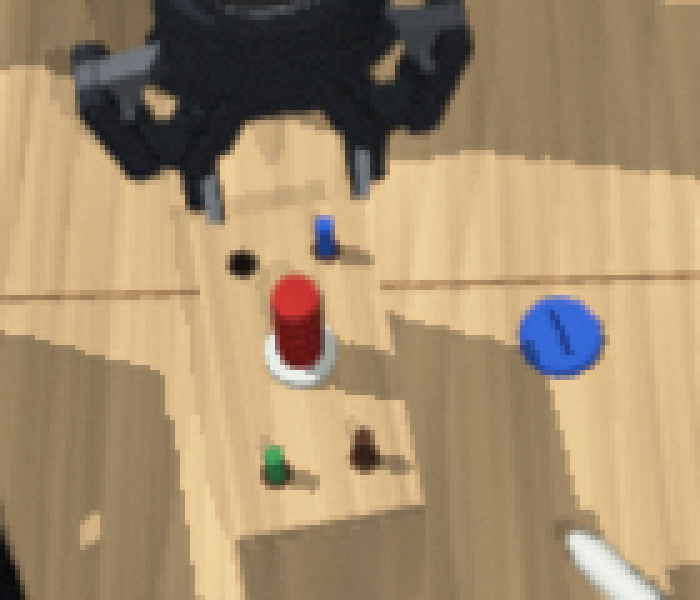

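The rod hangs upright in its hole: collar at (300,360) and grip at (295,320) in the crop. On to the dial.

Call:
jog_arm:
  rows:
    - {"xyz": [3.1,1.1,0.2],"delta_rot": [0,0,-7],"fingers": 0.45}
    - {"xyz": [6.3,2.2,0.4],"delta_rot": [0,0,-14],"fingers": 0.45}
    - {"xyz": [9.4,3.3,0.6],"delta_rot": [0,0,-21],"fingers": 0.45}
    - {"xyz": [12.5,4.4,0.8],"delta_rot": [0,0,-28],"fingers": 0.45}
    - {"xyz": [15.6,5.5,0.5],"delta_rot": [0,0,-35],"fingers": 0.45}

```text
clock: 15.32
tcp_pos: [0.4597, -0.1887, 0.2548]
orientation: [1.222, 2.89, 0.001]
contact_force: [0.4, 0.3, 0.1]
grip_width: 0.0468
```

```bash
python3 - <<'E'
from h import *
st()
p=pose()[0]
rows(lin(p,[.475,-.001,.23]),[51,58,65,72,79])
E
```

```text
t 15.32 tcp [ 0.4597 -0.1887  0.2548] jaw az 44.16 z [ 0.004 -0.001 -1.   ] F [0.4 0.3 0.1] M [-0.   -0.06  0.03] w 0.0468
q [-0.38  0.17  0.73  1.98 -0.14  1.03  1.19]
xyz [2.48, 2.83, 0.5] rot [0.1, 0.2, -6.8]
xyz [4.96, 5.67, 0.99] rot [0.1, 0.2, -13.8]
xyz [7.44, 8.5, 1.49] rot [0.1, 0.2, -20.8]
xyz [9.92, 11.33, 1.98] rot [0.1, 0.2, -27.8]
xyz [12.4, 14.17, 2.48] rot [0.1, 0.2, -34.8]
```

Call:
jog_arm:
  rows:
    - {"xyz": [2.5,2.8,0.5],"delta_rot": [0,0,-7],"fingers": 0.45}
    - {"xyz": [5,5.7,1],"delta_rot": [0,0,-14],"fingers": 0.45}
    - {"xyz": [7.4,8.5,1.5],"delta_rot": [0,0,-21],"fingers": 0.45}
    - {"xyz": [9.9,11.3,2],"delta_rot": [0,0,-28],"fingers": 0.45}
    - {"xyz": [12.4,14.2,2.5],"delta_rot": [0,0,-35],"fingers": 0.45}

```text
clock: 15.73
tcp_pos: [0.475, 0.0009, 0.2297]
orientation: [0.287, 3.124, 0.001]
contact_force: [1.2, -0.6, 1.4]
grip_width: 0.0469
```

```bash
python3 - <<'E'
from h import *
st()
p=pose()[0]
rows(lin(p,[.475,-.001,.23]),[86,93,100,106.5,106.5])
E
```

```text
t 15.73 tcp [0.475  0.0009 0.2297] jaw az 79.49 z [ 0.004  0.    -1.   ] F [ 1.2 -0.6  1.4] M [ 0.01 -0.03 -0.02] w 0.0469
q [-0.6   0.15  0.52  2.05 -0.09  0.96  1.35]
xyz [-0.01, -0.04, -0.01] rot [0.0, 0.2, -6.5]
xyz [-0.01, -0.07, -0.01] rot [0.0, 0.2, -13.5]
xyz [-0.02, -0.11, -0.02] rot [0.0, 0.3, -20.5]
xyz [-0.03, -0.15, -0.02] rot [-0.0, 0.3, -27.0]
xyz [-0.03, -0.19, -0.03] rot [-0.0, 0.3, -27.0]
```

Call:
jog_arm:
  rows:
    - {"xyz": [0,0,0],"delta_rot": [0,0,-6.5],"fingers": 0.45}
    - {"xyz": [0,-0.1,0],"delta_rot": [0,0,-13.5],"fingers": 0.45}
    - {"xyz": [0,-0.1,0],"delta_rot": [0,0.2,-20.5],"fingers": 0.45}
    - {"xyz": [0,-0.2,0],"delta_rot": [0,0.2,-27],"fingers": 0.45}
    - {"xyz": [0,-0.2,0],"delta_rot": [0,0.2,-27],"fingers": 0.45}

```text
clock: 16.15
tcp_pos: [0.4746, -0.0012, 0.2296]
orientation: [-0.456, 3.107, -0.0]
contact_force: [1.0, -0.1, -0.8]
grip_width: 0.0469
```

```bash
python3 - <<'E'
from h import *
st()
p=pose()[0]
c=cam("wrist");im=imaging.grab_frame("wrist");st()
y=np.deg2rad(16.5);ex=np.array([np.cos(y),np.sin(y)]);ey=np.array([-ex[1],ex[0]]);D=np.array([.475,-.0012])
cv2.imwrite("pics/t_wrist_raw.png",im)
for a,b in((-25,-7),(-25,7),(25,7),(25,-7)):
    q=D+ex*a/1e3+ey*b/1e3
    u=proj(c,[*q,.106])[0];cv2.circle(im,tuple(np.round(u).astype(int).tolist()),2,(0,255,0),-1)
cv2.imwrite("pics/t_wrist.png",im)
E
```

```text
t 16.15 tcp [ 0.4746 -0.0012  0.2296] jaw az 106.7 z [ 0.001  0.    -1.   ] F [ 1.  -0.1 -0.8] M [-0.    0.04  0.05] w 0.0469
q [-0.54  0.15  0.46  2.05 -0.08  0.97  1.82]
t 16.2 tcp [ 0.4746 -0.0012  0.2296] jaw az 106.34 z [ 0.001  0.    -1.   ] F [-0.7  0.5  0.2] M [-0.01  0.03 -0.03] w 0.0467
q [-0.54  0.15  0.46  2.05 -0.08  0.97  1.82]
```

View pics/t_wrist.png

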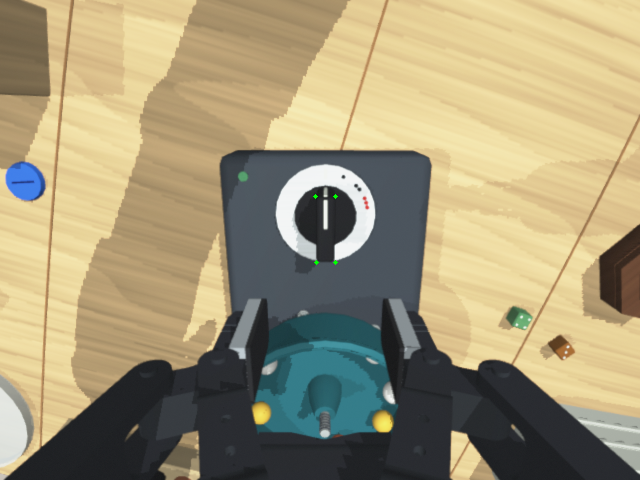

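The view shows the bar squarely between the jaws, at (325,190)–(325,262). It matches the prediction (green dots), the pointer is at off, and the dots lie clockwise. Descending.

Call:
jog_arm:
  rows:
    - {"xyz": [0,0,3],"delta_rot": [0,0,0],"fingers": 0.45}
    - {"xyz": [0,0,6.5],"delta_rot": [0,0,0],"fingers": 0.45}
    - {"xyz": [0,0,10],"delta_rot": [0,0,0],"fingers": 0.45}
    - {"xyz": [0,0,13],"delta_rot": [0,0,0],"fingers": 0.45}
    - {"xyz": [0,0,14.2],"delta_rot": [0,0,0],"fingers": 0.45}

```text
clock: 16.62
tcp_pos: [0.4723, -0.0015, 0.0842]
orientation: [0.439, -3.107, 0.001]
contact_force: [-0.3, -0.0, 0.3]
grip_width: 0.0467
```

```bash
python3 - <<'E'
from h import *
st()
im=imaging.grab_frame("wrist");cv2.imwrite("pics/u_wrist.png",im)
st()
rows([[.475,-.0012,.077]]*5,[106.5]*5)
E
```

```text
t 16.62 tcp [ 0.4723 -0.0015  0.0842] jaw az 106.1 z [-0.004 -0.001 -1.   ] F [-0.3 -0.   0.3] M [-0.06  0.03 -0.03] w 0.0467
q [-0.46  0.38  0.4   2.17 -0.25  0.63  1.97]
t 16.67 tcp [ 0.4719 -0.0015  0.0836] jaw az 106.12 z [-0.006 -0.002 -1.   ] F [-1.   0.3 -1.6] M [-0.02  0.06 -0.01] w 0.0471
q [-0.46  0.39  0.4   2.17 -0.25  0.63  1.97]
xyz [-0.31, -0.06, 0.66] rot [-0.0, -0.3, -0.4]
xyz [-0.31, -0.06, 0.66] rot [-0.0, -0.3, -0.4]
xyz [-0.31, -0.06, 0.66] rot [-0.0, -0.3, -0.4]
xyz [-0.31, -0.06, 0.66] rot [-0.0, -0.3, -0.4]
xyz [-0.31, -0.06, 0.66] rot [-0.0, -0.3, -0.4]
```

View pics/u_wrist.png

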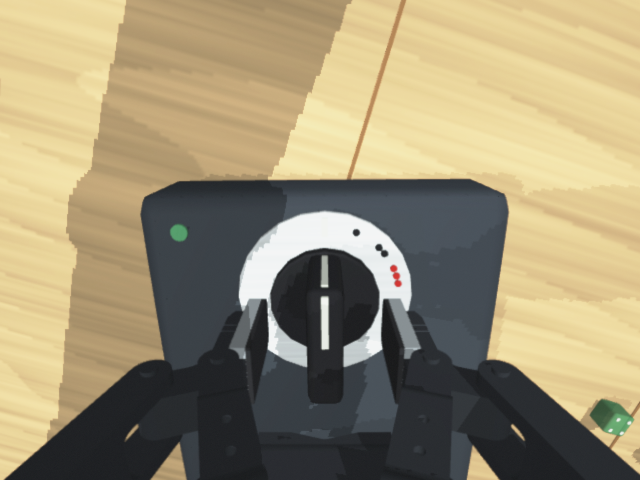

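Call:
jog_arm:
  rows:
    - {"xyz": [-0.3,-0.1,0.6],"delta_rot": [0,-0.3,-0.4],"fingers": 0.45}
    - {"xyz": [-0.3,-0.1,0.6],"delta_rot": [0,-0.3,-0.4],"fingers": 0.45}
    - {"xyz": [-0.3,-0.1,0.6],"delta_rot": [0,-0.3,-0.4],"fingers": 0.6}
    - {"xyz": [-0.3,-0.1,0.6],"delta_rot": [0,-0.3,-0.4],"fingers": 0.75}
    - {"xyz": [-0.3,-0.1,0.6],"delta_rot": [0,-0.3,-0.4],"fingers": 1}
  grip_force: 70

```text
clock: 17.08
tcp_pos: [0.4757, -0.0005, 0.0788]
orientation: [-0.451, 3.108, 0.003]
contact_force: [-5.2, 2.0, 17.7]
grip_width: 0.0131
```

Call:
jog_arm:
  rows:
    - {"xyz": [0,0,0],"delta_rot": [0,0,0],"fingers": 1}
    - {"xyz": [0,0,0],"delta_rot": [0,0,0],"fingers": 1}
    - {"xyz": [0,0,0],"delta_rot": [0,0,0],"fingers": 1}
    - {"xyz": [0,0,0],"delta_rot": [0,0,0],"fingers": 1}
    - {"xyz": [0,0,0],"delta_rot": [0,0,0],"fingers": 1}
  grip_force: 70

```text
clock: 17.5
tcp_pos: [0.4756, -0.0005, 0.079]
orientation: [-0.451, 3.108, 0.003]
contact_force: [-0.2, -0.8, -2.7]
grip_width: 0.0127
```

```bash
python3 - <<'E'
from h import *
st()
im=imaging.grab_frame("wrist");cv2.imwrite("pics/v_wrist.png",im)
E
```

```text
t 17.5 tcp [ 0.4756 -0.0005  0.079 ] jaw az 106.5 z [ 0.001  0.002 -1.   ] F [-0.2 -0.8 -2.7] M [-0.21  0.13  0.01] w 0.0127
q [-0.45  0.4   0.39  2.17 -0.26  0.62  1.98]
```

View pics/v_wrist.png

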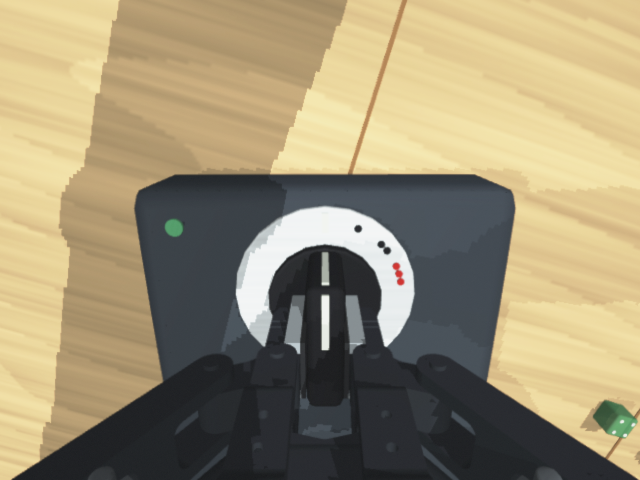

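The bar is gripped squarely. Turning clockwise.

Call:
jog_arm:
  rows:
    - {"xyz": [0,0,0],"delta_rot": [0,0,4],"fingers": 1}
    - {"xyz": [0,0,0],"delta_rot": [0,0,10],"fingers": 1}
    - {"xyz": [0,0,0],"delta_rot": [0,0,16],"fingers": 1}
    - {"xyz": [0,0,0],"delta_rot": [0,0,22],"fingers": 1}
    - {"xyz": [0,0,0],"delta_rot": [0,0,28],"fingers": 1}
  grip_force: 80

```text
clock: 17.97
tcp_pos: [0.4755, -0.0004, 0.079]
orientation: [0.322, 3.125, 0.003]
contact_force: [-0.1, 0.8, -3.4]
grip_width: 0.0126
```

```bash
python3 - <<'E'
from h import *
st()
rows([[.4753,-.0008,.079]]*5,[72.5,66.5,60.5,54.5,48.5])
E
```

```text
t 17.97 tcp [ 4.755e-01 -4.000e-04  7.900e-02] jaw az 78.25 z [ 0.001  0.002 -1.   ] F [-0.1  0.8 -3.4] M [-0.25  0.17  0.21] w 0.0126
q [-0.55  0.42  0.52  2.18 -0.35  0.63  1.58]
xyz [0.02, -0.04, 0.0] rot [0.1, 0.0, 5.7]
xyz [0.02, -0.04, 0.0] rot [0.1, 0.0, 11.7]
xyz [0.02, -0.04, 0.0] rot [0.1, -0.0, 17.7]
xyz [0.02, -0.04, 0.0] rot [0.1, -0.0, 23.7]
xyz [0.02, -0.04, 0.0] rot [0.1, -0.0, 29.7]
```

Call:
jog_arm:
  rows:
    - {"xyz": [0,0,0],"delta_rot": [0,0,6],"fingers": 1}
    - {"xyz": [0,0,0],"delta_rot": [0,0,12],"fingers": 1}
    - {"xyz": [0,0,0],"delta_rot": [0,0,18],"fingers": 1}
    - {"xyz": [0,0,0],"delta_rot": [0,0,24],"fingers": 1}
    - {"xyz": [0,0,0],"delta_rot": [0,0,30],"fingers": 1}
  grip_force: 80

```text
clock: 18.38
tcp_pos: [0.4755, -0.0003, 0.079]
orientation: [-1.126, -2.933, -0.003]
contact_force: [0.6, 0.3, -4.8]
grip_width: 0.0126
```

```bash
python3 - <<'E'
from h import *
st()
im=imaging.grab_frame("wrist");cv2.imwrite("pics/w_wrist.png",im)
E
```

```text
t 18.38 tcp [ 4.755e-01 -3.000e-04  7.900e-02] jaw az 48.0 z [ 0.001  0.002 -1.   ] F [ 0.6  0.3 -4.8] M [-0.27  0.13  0.22] w 0.0126
q [-0.66  0.45  0.66  2.18 -0.46  0.65  1.17]
```

View pics/w_wrist.png

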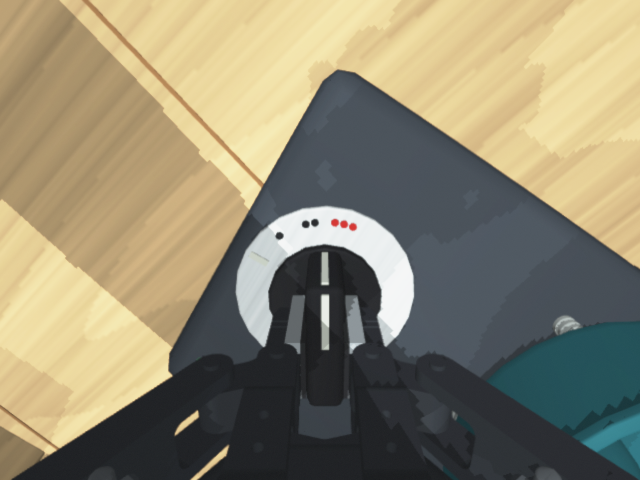

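Call:
jog_arm:
  rows:
    - {"xyz": [0,0,0],"delta_rot": [0,0,4],"fingers": 1}
    - {"xyz": [0,0,0],"delta_rot": [0,0,8],"fingers": 1}
    - {"xyz": [0,0,0],"delta_rot": [0,0,12],"fingers": 1}
    - {"xyz": [0,0,0],"delta_rot": [0,0,14.5],"fingers": 1}
    - {"xyz": [0,0,0],"delta_rot": [0,0,14.5],"fingers": 1}
  grip_force: 80

```text
clock: 18.85
tcp_pos: [0.4756, -0.0002, 0.079]
orientation: [-1.493, -2.763, -0.002]
contact_force: [-0.5, -0.7, -2.6]
grip_width: 0.0126
```

```bash
python3 - <<'E'
from h import *
st()
for n in("wrist","side"):
    im=imaging.grab_frame(n);cv2.imwrite(f"pics/x_{n}.png",im)
st()
E
```

```text
t 18.85 tcp [ 4.756e-01 -2.000e-04  7.900e-02] jaw az 33.23 z [ 0.     0.002 -1.   ] F [-0.5 -0.7 -2.6] M [-0.15  0.16  0.12] w 0.0126
q [-0.71  0.47  0.73  2.19 -0.52  0.66  0.97]
t 18.95 tcp [ 4.756e-01 -2.000e-04  7.900e-02] jaw az 33.34 z [ 0.     0.002 -1.   ] F [ 0.1 -0.4 -3.2] M [-0.24  0.12  0.19] w 0.0126
q [-0.71  0.47  0.73  2.19 -0.52  0.66  0.97]
```

View pics/x_wrist.png

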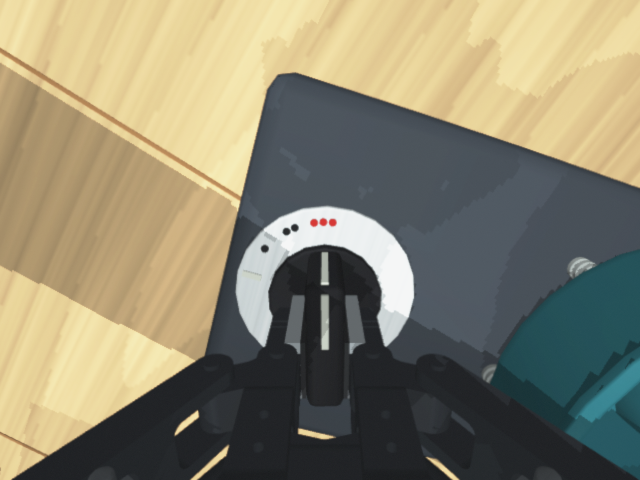

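View pics/x_side.png

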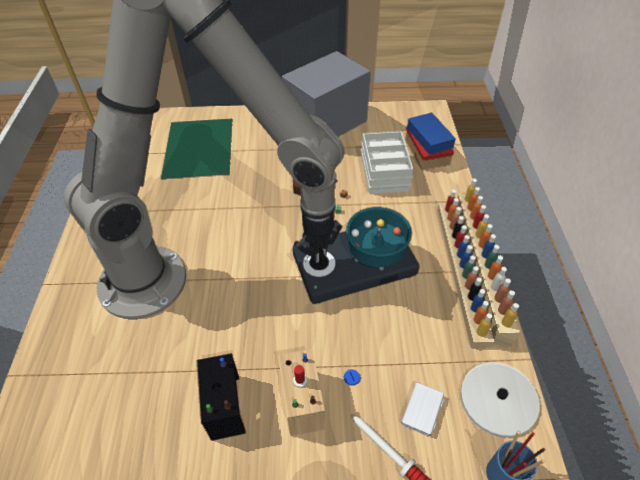

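The pointer (325) points at the middle of the three red dots (323,222). The gripper has turned 73.2° (1.277 rad; third click 1.26, stop 1.40). The rod hangs upright in the stand and the bystanders are in place. I hold briefly to confirm it is steady, then hand in.

Call:
jog_arm:
  rows:
    - {"xyz": [0,0,0],"delta_rot": [0,0,0],"fingers": 1}
    - {"xyz": [0,0,0],"delta_rot": [0,0,0],"fingers": 1}
    - {"xyz": [0,0,0],"delta_rot": [0,0,0],"fingers": 1}
    - {"xyz": [0,0,0],"delta_rot": [0,0,0],"fingers": 1}
    - {"xyz": [0,0,0],"delta_rot": [0,0,0],"fingers": 1}
  grip_force: 80

```text
clock: 19.37
tcp_pos: [0.4756, -0.0003, 0.079]
orientation: [-1.49, -2.765, -0.003]
contact_force: [-0.0, -0.6, -3.5]
grip_width: 0.0127
```

```bash
python3 - <<'E'
from h import *
st()
im=imaging.grab_frame("wrist");cv2.imwrite("pics/y_wrist.png",cv2.resize(im[180:420,200:450],None,fx=2.4,fy=2.4))
im=imaging.grab_frame("top");cv2.imwrite("pics/y_top.png",im)
E
```

```text
t 19.37 tcp [ 4.756e-01 -3.000e-04  7.900e-02] jaw az 33.37 z [ 0.     0.002 -1.   ] F [-0.  -0.6 -3.5] M [-0.26  0.14  0.22] w 0.0127
q [-0.71  0.47  0.73  2.19 -0.52  0.66  0.97]
```

View pics/y_wrist.png

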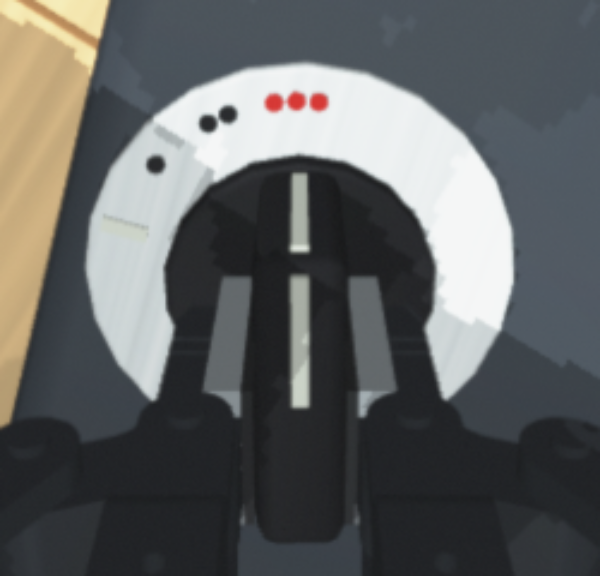

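View pics/y_top.png

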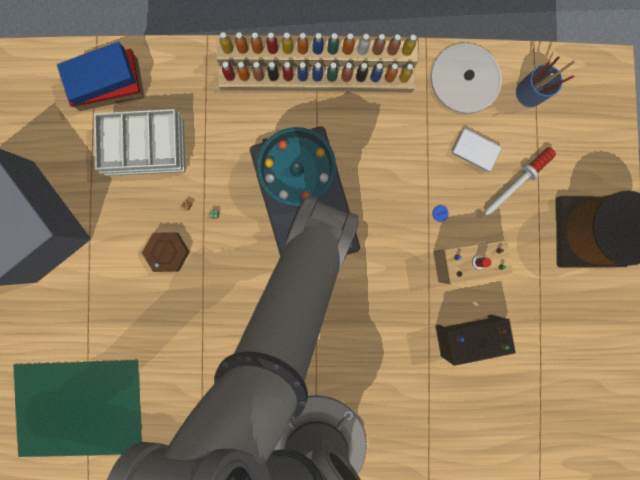

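The top view shows all seven beads in the bowl, the rod in its stand at (482,262) and the bystanders at their first positions. In the wrist view the pointer is steady on the three red dots. Handing in.

```bash
python3 - <<'E'
from bench import r
print(r.hand_in())
E
```

```text
the job is handed in; nothing more can be done
None
```

I stirred the beads, hung the rod back in the beech stand and turned the dial to the third click. I handed in at 19.5 s, still holding the dial.

- **Beads:** one sweep round the channel moved all seven by 27–44 mm (bead width is 20 mm). The last top view shows all seven in the bowl, and the fingers never went below its rim.
- **Rod:** it hangs upright in its hole, its collar on the board. Setting it down gave a brief 55 N at the wrist, below the 120 N limit.
- **Dial:** the gripper turned 73.2° (1.277 rad; third click 1.26, end stop 1.40). The pointer sits on the three red dots and the angle stayed steady over about half a second.
- **Went wrong:** the bigger look-alike rod, which stood beside the beech stand, fell over, most likely knocked by the gripper as I went down for the rod. It lies on the table. I didn't measure the force of that contact.
- **Bystanders:** the dice, tin, vault, tray and figure base show no visible movement in the last top view.

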